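# Rebuild the turning clamp stand

### The job

Put the clamp stand on the lab bench back together: slide the gold spacer sleeve down the post until it sits on the black boss, then lay the red washer on the sleeve, then cap the post with the grey and blue double-clamp head, fully down on the washer with its two arms parallel to the long sides of the stand's base plate. Lower each part and do not drop it, let go of everything at the end, and leave the bottles and glassware standing where they are.

Things in the scene. Friction and masses are not known exactly. Their poses are not given: they have to be found in the camera images.
- stand: Heavy clamp stand, does not move: black steel base plate 140 mm along x, 180 mm along y (long sides along y), 18 mm thick; at its centre a black boss, 58 mm diameter, top 30 mm above the table, and on it a bright steel post, 20 mm diameter, 130 mm high, the last 8 mm tapering to 12 mm. Origin: centre of the plate's underside, on the post's axis; z up.
- seat (a point): Point on the post's axis at the boss's top face, 30 mm above the table, where the sleeve comes to rest. Axes as the stand's.
- tip (a point): Centre of the post's top end, 160 mm above the table, 130 mm above the seat.
- sleeve: Gold metal tube standing upright: 44 mm outside diameter, 24 mm bore right through, 100 mm tall, about 0.28 kg. Origin: centre of its lower end; z along its axis, up. Seated on the boss, the post stands 30 mm out of its top, so grip it near its upper end (about 6 to 8 mm below the top edge), else the post strikes the gripper's body.
- washer: Red washer lying flat: 60 mm outside diameter, 24 mm hole, 12 mm thick, about 50 g. Origin: centre of its underside; z up. It rests on the sleeve's top with its underside 100 mm above the seat.
- head: Double-clamp head standing on its hub: grey hub 44 mm diameter, 44 mm tall, blind hole from below 24 mm wide, 30 mm deep; grey arms 14 mm wide and high, centred 22 mm up, along +y and -y, ending in blue jaws 36 mm wide, 55 to 82 mm from the axis. About 0.2 kg. Origin: centre of hub's underside; z up, y along the arms. Grip the hub across x. In place its underside is 112 mm above the seat.
- amber_a: Bystander to be left alone, loose: small amber reagent bottle, black cap, 52 mm diameter, 100 mm tall. Origin: centre of its underside.
- amber_b: Bystander to be left alone, loose: amber reagent bottle, red cap, 56 mm diameter, 110 mm tall. Origin: centre of its underside.
- jar: Bystander to be left alone, loose: white plastic jar, 64 mm diameter, 90 mm tall. Origin: centre of its underside.
- flask: Bystander to be left alone, loose: pale green glass conical flask, 82 mm diameter, 125 mm tall. Origin: centre of its underside.
- beaker: Bystander to be left alone, loose: clear glass beaker, 68 mm diameter, 80 mm tall. Origin: centre of its underside.
- wash: Bystander to be left alone, loose: white plastic wash bottle, orange cap, 60 mm diameter, 150 mm tall. Origin: centre of its underside.
There are look-alikes about, which are no part of the job. Leave any purple or turquoise look-alike of the head alone. What is meant by the washer is not turquoise, and is the larger of those in its own colour.

How it is judged:
By the outcome, as a careful person would: the job done as asked, in the order asked, and still so for the second after the job is handed in, with the robot touching nothing.
It also fails if it takes over 67 s, if anything falls off the work surface, if the arm or the gripper's body presses on something with over 40 N, if the wrist force passes 120 N, or if a joint passes its speed limit or range.

### The arm

A 6-joint arm with a two-finger parallel gripper is mounted at the origin on the work surface. World frame = base frame: x ahead of the robot, y to its left, z up, the work surface at z = 0. Lengths are in m, angles in rad, forces in N, time in s.
With the tool pointing down it reaches from about 0.25 to 0.725 m from the base axis. Payload 4 kg.
Tool frame: the origin (TCP) lies on the centre line of the jaws, within the pads' length; the fingertips stand 25 mm ahead of it and the grasp point (between the pads) lies 6 mm ahead of it; z points along the fingers, x is the direction in which the jaws open and shut, and the axes are right-handed (so a half turn about z gives the same grasp; the last joint's range is limited). The gripper opens to 85 mm and grips with 20 to 120 N. Pads are 22 mm wide; open, the fingers measure 114 mm over their backs; the gripper's body (76 mm by 85 mm) begins 54 mm behind the grasp point. The pads swing forward as they close: fully open they stand 13 mm farther back than shut.
Start: joints at [-1.192, 0.241, 0.005, 1.335, 0, 1.571], TCP at [0.185, -0.465, 0.256] pointing down, gripper open.
Joint ranges: [-2.72, 2.72], [-1.05, 1.87], [-1.09, 1.28], [-1.99, 2.15], [-1.42, 1.44], [-3.14, 3.14]. Speed limits (rad/s): [2.79, 2.79, 3.14, 3.14, 3.14, 3.14].

### API

Orientations are given as a unit quaternion [x, y, z, w].
In Python, from workcell import bot, imaging, order gives the robot as it stands.
- The arm moves only by the tool carry_out, never from a script. Its argument "moves" is a list of rows, each a list of 5 numbers: the shift along the tool's x, y, z scaled (see below), then the turn about the tool's z scaled (see below), then the opening, from -1 (shut) to 1 (fully open). In form: [[tx, ty, tz, roll, hand], ...]. A call has 1 to 20 rows; each row is the pose to reach, as a shift and turn from the pose commanded when the call began, along the tool's axes at that moment; what a row does not reach only later rows make up. The controller multiplies each number of a shift by 0.1 m and each number of a turn by 90 degrees. A row lasts 1/10 s, in which the tool goes at most 50 mm and 8.59 degrees, less where a joint would pass 70% of its speed; a pose out of reach is approached as far as the arm can. A call with a number of a shift or a turn outside -1 to 1 is refused whole. A call with a gripper value outside its range is refused whole. The fingers move at their own pace and stop on an object; the grip force is fixed at half the most. Time passes only in rows, so rows that repeat a pose let the fingers close. It gives the time, the measured TCP pose, the force and the opening at its end, in the units of the state.
- bot.get_obs(): the state, without advancing time (a new reading comes with each control period).
- imaging.camera(name): name is "scene" or "side" or "wrist"; returns the picture (480x640x3 uint8, red, green, blue); there is no depth.
- imaging.camera_model(name): a dict with "fovy" (degrees; the focal length in pixels is half the picture's height over the tangent of half this angle, whatever the lens; pixels are square), "cx", "cy" (the principal point, pixels), "dist" ([k1, k2, p1, p2, k3] as OpenCV has them; the pictures are not rectified), "eye" and "rotation" of the camera in the world. Camera axes: x right, y up, looking along -z (the intrinsics and any distortion apply to the point x, -y, -z); pixel columns grow to the right and rows downward; lengths in m; the calibration is good to about 2 mm. A picture is of the moment at which its call begins: read the wrist's pose just before it. camera_model takes no time and is no camera call; for the wrist camera it gives the pose at the moment of the call.
- order.job_done(): hands the job in, once; it reports no verdict.
The state is a dict: "clock": time; "joint_pos": joint angles; "joint_vel": joint speeds; "tau": joint torques, N m; "eef_pos": TCP position; "tool_rot": TCP orientation; "ft_force": force on the tool from outside, world axes, zero at the start; "ft_torque": the same for the moment, N m; "grip_width": finger opening in m.
Only numpy, scipy, OpenCV 4.12 (cv2) and the standard library are available. Lean on these libraries where they do the work, as an engineer would, in place of code of your own. Each camera call takes 0.05 s, during which the arm holds its last target.

## Working session

There is one attempt and no reset: what is moved stays moved. The work goes in short steps, Python scripts to look and compute and a tool call to move; the robot and the scene stay as the last step left them, time stands still between calls to the robot, and variables do not carry over. Pictures are saved under pics/ and viewed, and the job is handed in when it is done.

Besides the shell and the picture viewer there is one more tool, called after ">>>" by a JSON object that holds its "name" and its "arguments", one argument or row to a line. carry_out: Moves the arm, as the interface text tells. Its arguments: {"type":"object","properties":{"moves":{"type":"array","items":{"type":"array","items":{"type":"number","minimum":-1,"maximum":1}}}},"required":["moves"]}

```bash
mkdir -p pics; ls; cat > snap.py <<'E'
import sys,cv2
from workcell import bot,imaging,order
tag=sys.argv[1]
for n in sys.argv[2:]:
    m=imaging.camera_model(n); im=imaging.camera(n)
    cv2.imwrite(f'pics/{tag}_{n}.png',cv2.cvtColor(im,cv2.COLOR_RGB2BGR))
    import pickle; pickle.dump(m,open(f'pics/{tag}_{n}.pkl','wb')); print(n,m)
o=bot.get_obs(); print({k:o[k] for k in('clock','eef_pos','tool_rot','ft_force','grip_width')})
E
python3 snap.py a scene side wrist
```

```text
pics
scene {'fovy': 56.82743802269464, 'cx': 326.61934042396365, 'cy': 239.0023929547546, 'dist': array([-0.01700358,  0.        ,  0.        ,  0.        ,  0.        ]), 'eye': array([ 1.05750617, -0.54240796,  0.66035131]), 'rotation': array([0.41155064, 0.17293598, 0.32711996, 0.8328936 ])}
side {'fovy': 47.290703376070326, 'cx': 311.67789200588317, 'cy': 233.7487499514046, 'dist': array([-0.02936048,  0.        ,  0.        ,  0.        ,  0.        ]), 'eye': array([0.03022789, 0.80952803, 0.82051418]), 'rotation': array([-0.13098522,  0.43753591,  0.85664508, -0.23992581])}
wrist {'fovy': 67.12941141916369, 'cx': 318.7863014922946, 'cy': 240.08808094989408, 'dist': array([0.01967757, 0.        , 0.        , 0.        , 0.        ]), 'eye': array([ 0.25831248, -0.43513839,  0.37359598]), 'rotation': array([-0.12952496,  0.08866484, -0.55384931,  0.81768745])}
{'clock': 0.15, 'eef_pos': array([ 0.18473977, -0.46413495,  0.25561484]), 'tool_rot': array([ 8.27590028e-01, -5.61332406e-01, -6.76823758e-04, -4.66100594e-04]), 'ft_force': array([ 0.74114897,  0.17361437, -0.41966283]), 'grip_width': 0.08528431744906569}
```

View pics/a_scene.png

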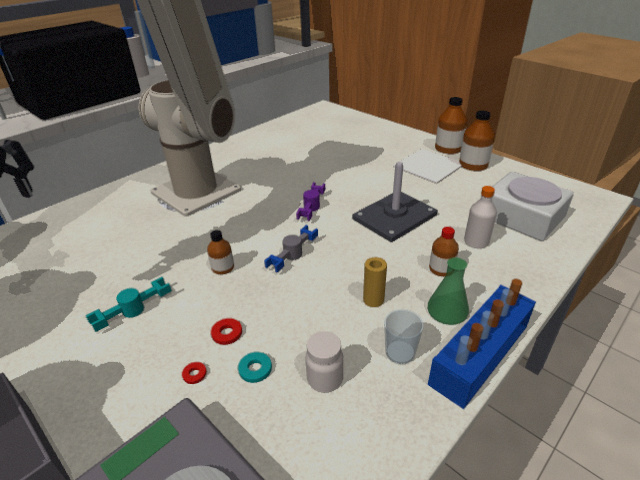

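View pics/a_side.png

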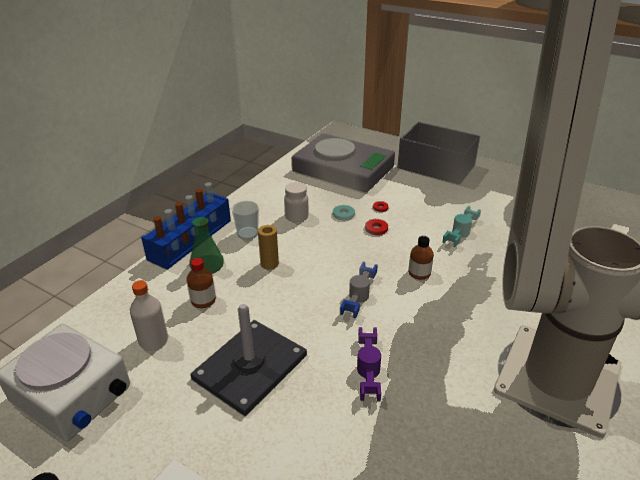

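View pics/a_wrist.png

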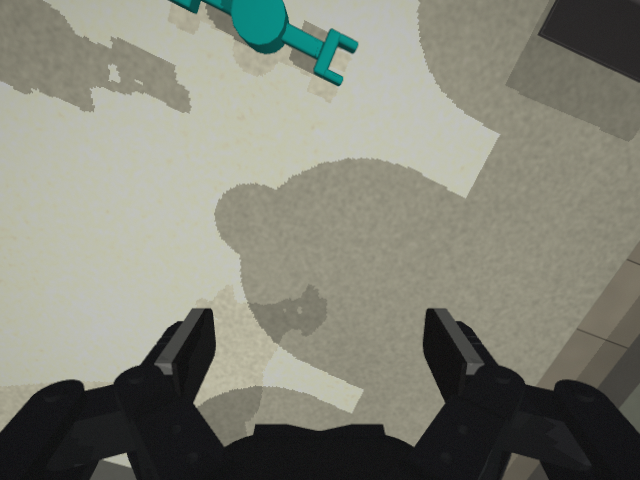

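In the scene view the gold sleeve is at (375,282) and the grey/blue head at (292,247). The look-alike heads are purple (312,200) and turquoise (130,303). The stand is at (395,213). The red rings are at (227,331) and (194,373), and there is a turquoise ring at (255,367). The larger red one, at (227,331), is the washer. Next I'll measure and enlarge.

```bash
cat > geo.py <<'E'
import numpy as np,cv2,pickle
from scipy.spatial.transform import Rotation as R
def load(tag,n):
    return cv2.imread(f'pics/{tag}_{n}.png'),pickle.load(open(f'pics/{tag}_{n}.pkl','rb'))
def K(m):
    f=240/np.tan(np.radians(m['fovy']/2)); return np.array([[f,0,m['cx']],[0,f,m['cy']],[0,0,1]])
def ray(m,p):
    u=cv2.undistortPoints(np.array(p,float).reshape(-1,1,2),K(m),np.array(m['dist'])).reshape(-1,2)
    d=np.c_[u[:,0],-u[:,1],-np.ones(len(u))]
    return R.from_quat(m['rotation']).apply(d)
def plane(m,p,z):
    d=ray(m,p); e=np.array(m['eye']); return e+d*((z-e[2])/d[:,2])[:,None]
def proj(m,P):
    c=R.from_quat(m['rotation']).inv().apply(np.array(P,float).reshape(-1,3)-m['eye'])
    c=c*[1,-1,-1]
    return cv2.projectPoints(c.reshape(-1,1,3),np.zeros(3),np.zeros(3),K(m),np.array(m['dist']))[0].reshape(-1,2)
def comps(im,lo,hi,amin=60):
    h=cv2.cvtColor(im,cv2.COLOR_BGR2HSV); k=cv2.inRange(h,np.array(lo),np.array(hi))
    n,l,s,c=cv2.connectedComponentsWithStats(k)
    return [(s[i,4],c[i],s[i,:4],(l==i)) for i in range(1,n) if s[i,4]>=amin]
E
python3 - <<'E'
from geo import *
for n in('scene','side'):
    im,m=load('a',n)
    print(n)
    for nm,lo,hi in(('red',(0,200,120),(5,255,255)),('gold',(15,150,50),(28,255,255)),('blue',(110,150,60),(125,255,255))):
        for a,c,b,k in comps(im,lo,hi): print(nm,a,c.round(1),b,plane(m,[c],0.006)[0].round(4))
    cr={'scene':(255,190,205,150),'side':(180,240,230,180)}[n]
    x,y,w,h=cr; z=cv2.resize(im[y:y+h,x:x+w],None,fx=3,fy=3,interpolation=cv2.INTER_CUBIC); cv2.imwrite(f'pics/crop_{n}.png',z)
im,m=load('a','scene'); cv2.imwrite('pics/crop_w.png',cv2.resize(im[300:400,160:300],None,fx=4,fy=4,interpolation=cv2.INTER_CUBIC))
E
```

```text
scene
red 84 [447.7 231.7] [443 227  11  12] [0.6546 0.3039 0.006 ]
red 452 [225.6 330.3] [212 319  29  25] [ 0.5079 -0.2645  0.006 ]
red 276 [193.6 371.9] [183 363  23  20] [ 0.545  -0.3613  0.006 ]
gold 939 [374.5 281.5] [364 258  23  49] [0.6337 0.0386 0.006 ]
blue 60 [277.8 263.8] [273 257  11  15] [ 0.433  -0.0633  0.006 ]
blue 201 [483.2 309.3] [460 286  44  50] [0.8471 0.1206 0.006 ]
blue 179 [522.9 309.9] [509 296  25  33] [0.9066 0.1723 0.006 ]
blue 635 [492.1 346. ] [449 309  75  76] [0.904  0.0464 0.006 ]
blue 149 [447.  353.4] [434 342  26  24] [ 0.8516 -0.0243  0.006 ]
blue 68 [485. 369.] [477 363  17  13] [ 0.9188 -0.009   0.006 ]
blue 60 [470.2 390.1] [461 383  17  15] [ 0.9209 -0.0648  0.006 ]
side
red 65 [380.6 205.1] [374 202  14   8] [ 0.5453 -0.3609  0.006 ]
red 98 [380.5 225.3] [371 220  17  12] [ 0.5031 -0.2732  0.006 ]
red 70 [196.4 261.3] [191 258  12   8] [0.8157 0.0866 0.006 ]
gold 719 [268.2 246.6] [258 226  20  43] [ 0.7012 -0.0491  0.006 ]
blue 1157 [184.5 223.7] [142 194  86  62] [ 0.9498 -0.0184  0.006 ]
blue 77 [180.  255.6] [169 246  23  20] [0.8652 0.0903 0.006 ]
blue 127 [349.  305.4] [341 300  18  12] [0.4288 0.0341 0.006 ]
blue 113 [ 78.7 416.5] [ 73 411  16  14] [0.7004 0.5291 0.006 ]
```

View pics/crop_scene.png

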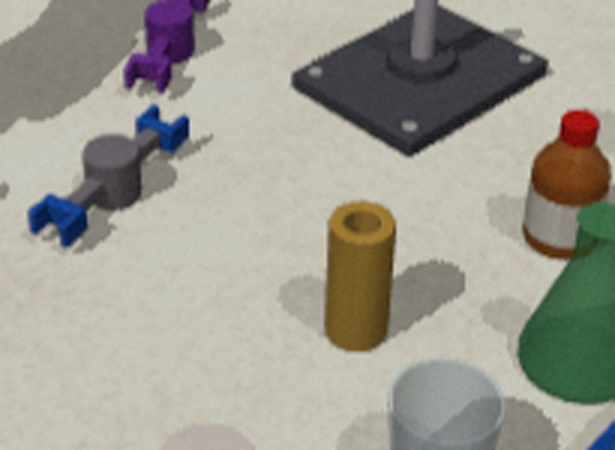

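View pics/crop_side.png

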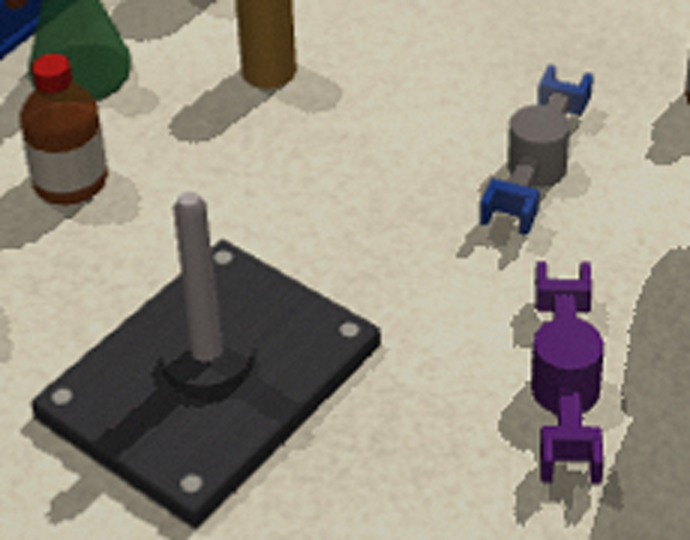

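View pics/crop_w.png

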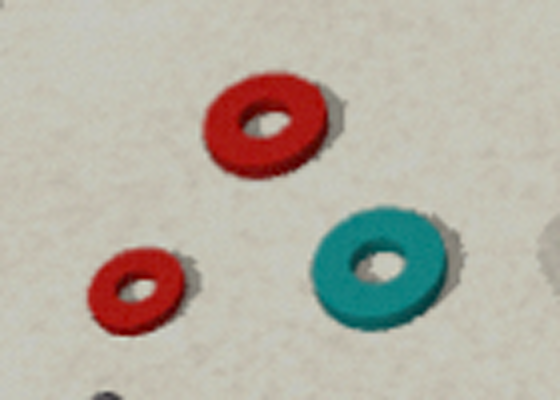

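```bash
python3 - <<'E'
from geo import *
S,ms=load('a','scene'); D,md=load('a','side')
def both(nm,ps,pd,z): print(nm,plane(ms,ps,z).round(4).tolist(),plane(md,pd,z).round(4).tolist())
# sleeve: silhouettes
for im,m,box in((S,ms,(350,245,400,315)),(D,md,(245,215,290,280))):
    h=cv2.cvtColor(im,cv2.COLOR_BGR2HSV);k=cv2.inRange(h,np.array((12,110,20)),np.array((30,255,255)))
    x0,y0,x1,y1=box;k=k[y0:y1,x0:x1]
    c=max(cv2.findContours(k,0,1)[0],key=cv2.contourArea);M=cv2.moments(c);p=[M['m10']/M['m00']+x0,M['m01']/M['m00']+y0]
    print('sleeve',p,cv2.boundingRect(c),plane(m,[p],.05).round(4))
    # washer
for im,m,box in((S,ms,(205,312,250,350)),(D,md,(360,214,395,240))):
    h=cv2.cvtColor(im,cv2.COLOR_BGR2HSV);k=cv2.inRange(h,np.array((0,150,60)),np.array((8,255,255)))|cv2.inRange(h,np.array((172,150,60)),np.array((180,255,255)))
    x0,y0,x1,y1=box;k=k[y0:y1,x0:x1]
    c=max(cv2.findContours(k,0,1)[0],key=cv2.contourArea);M=cv2.moments(c);p=[M['m10']/M['m00']+x0,M['m01']/M['m00']+y0]
    print('washer',p,cv2.boundingRect(c),plane(m,[p],.006).round(4))
sc=lambda *a:[(x/3+255,y/3+190) for x,y in a]; sd=lambda *a:[(x/3+180,y/3+240) for x,y in a]
print('plate scene near corners L,front,R',plane(ms,sc((292,78),(409,146),(548,66)),.018).round(4).tolist())
print('plate side TL,top,R,bottom',plane(md,sd((34,405),(222,240),(380,333),(196,518)),.018).round(4).tolist())
print('bolts side',plane(md,sd((61,397),(223,257),(349,329),(191,483)),.019).round(4).tolist())
both('head hub top',sc((111,153)),sd((540,127)),.044)
print('jaws scene',plane(ms,sc((60,217),(163,130)),.022).round(4).tolist())
print('jaws side',plane(md,sd((509,205),(566,90)),.022).round(4).tolist())
print('post tip side',plane(md,sd((189,200)),.160).round(4))
print('post tip scene',plane(ms,[(398.5,165)],.160).round(4))
from workcell import bot
o=bot.get_obs();print(R.from_quat(o['tool_rot']).as_matrix().round(3))
E
```

```text
sleeve [374.44122998544395, 281.44978165938863] (14, 12, 23, 50) [[ 6.621e-01 -5.000e-04  5.000e-02]]
sleeve [268.12820512820514, 246.3843779677113] (13, 10, 21, 45) [[ 0.6656 -0.0034  0.05  ]]
washer [226.1175799086758, 331.04680365296804] (6, 7, 31, 26) [[ 0.5101 -0.265   0.006 ]]
washer [376.7067468269873, 226.4181696726787] (6, 5, 22, 16) [[ 0.5093 -0.2637  0.006 ]]
plate scene near corners L,front,R [[0.4438, 0.185, 0.018], [0.5768, 0.1739, 0.018], [0.5968, 0.347, 0.018]]
plate side TL,top,R,bottom [[0.5842, 0.3612, 0.018], [0.5702, 0.1846, 0.018], [0.4318, 0.2003, 0.018], [0.4476, 0.3752, 0.018]]
bolts side [[0.5733, 0.3482, 0.019], [0.5592, 0.1982, 0.019], [0.4503, 0.2085, 0.019], [0.4645, 0.3577, 0.019]]
head hub top [[0.4323, -0.0147, 0.044]] [[0.4244, -0.0054, 0.044]]
jaws scene [[0.4397, -0.0756, 0.022], [0.4189, 0.0536, 0.022]]
jaws side [[0.4155, 0.0565, 0.022], [0.4386, -0.0768, 0.022]]
post tip side [[0.5109 0.2786 0.16  ]]
post tip scene [[0.5193 0.2632 0.16  ]]
[[ 0.37  -0.929 -0.001]
 [-0.929 -0.37   0.002]
 [-0.002 -0.    -1.   ]]
```

```bash
python3 - <<'E'
from geo import *
S,ms=load('a','scene'); D,md=load('a','side')
def tri(a,b):
    d1=ray(ms,[a])[0];d2=ray(md,[b])[0]
    A=np.c_[d1,-d2];t=np.linalg.lstsq(A,np.array(md['eye'])-ms['eye'],rcond=None)[0]
    p=ms['eye']+d1*t[0];q=md['eye']+d2*t[1];return ((p+q)/2).round(3),np.linalg.norm(p-q).round(4)
for n,a,b in(('amber_b cap',(448,232),(197,264)),('flask top',(459,263),(201,222)),('beaker top',(403,320),(246,207)),('wash cap',(488,192),(140,288)),('jar top',(324,340),(296,188)),('amber_a cap',(216,236),(423,241)),('tip',(398.5,165),(243,307)),('sleeve top',(375.3,264.3),(267.5,229.5)),('purple',(311,193),(369,353))): print(n,*tri(a,b))
E
```

```text
amber_b cap [0.715 0.179 0.103] 0.0004
flask top [0.793 0.077 0.123] 0.0056
beaker top [ 0.781 -0.074  0.083] 0.0007
wash cap [0.724 0.322 0.14 ] 0.0002
jar top [ 0.716 -0.203  0.091] 0.0004
amber_a cap [ 0.345 -0.153  0.091] 0.0013
tip [0.514 0.274 0.154] 0.0025
sleeve top [ 0.664 -0.004  0.099] 0.0
purple [0.316 0.165 0.045] 0.0014
```

>>> {"name": "carry_out", "arguments": {
  "moves": [
    [-1,-1,0,-1,1],
    [-1,-1,0,-1,1],
    [-1,-1,0,-1,1],
    [-1,-1,0,-1,1],
    [-1,-1,0,-1,1],
    [-1,-1,0,-1,1],
    [-1,-1,0,-1,1],
    [-1,-1,0,-1,1],
    [-1,-1,0,-1,1],
    [-1,-1,0,-1,1],
    [-1,-1,0,-1,1]
  ]
}}

```text
clock: 1.25
eef_pos: [0.2407, -0.3344, 0.256]
tool_rot: [0.982, 0.19, -0.0, -0.0]
ft_force: [-0.2, -0.1, -0.4]
grip_width: 0.0858
```

```bash
cat > go.py <<'E'
# usage: go.py x y z [xangle_deg]  -> shift in tool axes (units of move)
import sys,numpy as np
from scipy.spatial.transform import Rotation as R
from workcell import bot
o=bot.get_obs();M=R.from_quat(o['tool_rot']).as_matrix()
print('t',round(o['clock'],2),'pos',o['eef_pos'].round(4),'xang',np.degrees(np.arctan2(M[1,0],M[0,0])).round(2),'tilt',np.degrees(np.arccos(-M[2,2])).round(2),'F',o['ft_force'].round(1),'T',o['ft_torque'].round(2),'w',round(o['grip_width'],4),'q',o['joint_pos'].round(3))
if len(sys.argv)>3:
    a=[float(v) for v in sys.argv[1:]]
    print('shift',(M.T@(np.array(a[:3])-o['eef_pos'])/0.1).round(3))
    if len(a)>3:
        d=np.degrees(np.arctan2(M[1,0],M[0,0]))-a[3]; d=(d+180)%360-180; print('roll',round(d/90,3))
E
python3 go.py .664 -.003 .25 90
```

```text
t 1.25 pos [ 0.2407 -0.3344  0.256 ] xang 21.95 tilt 0.04 F [-0.2 -0.1 -0.4] T [0.03 0.07 0.03] w 0.0858 q [-0.947  0.067 -0.204  1.301  0.     0.241]
shift [ 5.165 -1.492  0.061]
roll -0.756
```

>>> {"name": "carry_out", "arguments": {
  "moves": [
    [1,-0.3,0,-0.75,1],
    [1,-0.3,0,-0.75,1],
    [1,-0.3,0,-0.75,1],
    [1,-0.3,0,-0.75,1],
    [1,-0.3,0,-0.75,1],
    [1,-0.3,0,-0.75,1],
    [1,-0.3,0,-0.75,1],
    [1,-0.3,0,-0.75,1]
  ]
}}

```text
clock: 2.05
eef_pos: [0.3225, -0.2696, 0.256]
tool_rot: [0.71, 0.704, -0.0, -0.0]
ft_force: [-0.3, -0.0, -0.1]
grip_width: 0.0852
```

>>> {"name": "carry_out", "arguments": {
  "moves": [
    [0.8,1,0,0,1],
    [0.8,1,0,0,1],
    [0.8,1,0,0,1]
  ]
}}

```text
clock: 2.35
eef_pos: [0.4256, -0.1896, 0.2561]
tool_rot: [0.712, 0.703, 0.0, 0.0]
ft_force: [-0.3, -0.2, 0.1]
grip_width: 0.0856
```

>>> {"name": "carry_out", "arguments": {
  "moves": [
    [0.8,1,0,0,1],
    [0.8,1,0,0,1],
    [0.8,1,0,0,1]
  ]
}}

```text
clock: 2.65
eef_pos: [0.5271, -0.1102, 0.2557]
tool_rot: [0.711, 0.703, 0.0, -0.0]
ft_force: [0.2, 0.3, -0.4]
grip_width: 0.0854
```

```bash
python3 go.py .664 -.003 .25 90; python3 snap.py b wrist
```

```text
t 2.65 pos [ 0.5271 -0.1102  0.2557] xang 89.35 tilt 0.04 F [ 0.2  0.3 -0.4] T [-0.02  0.01  0.01] w 0.0854 q [-2.060e-01  3.170e-01  1.070e-01  1.361e+00  1.000e-03 -1.950e-01]
shift [1.087 1.357 0.058]
roll -0.007
wrist {'fovy': 67.12941141916369, 'cx': 318.7863014922946, 'cy': 240.08808094989408, 'dist': array([0.01967757, 0.        , 0.        , 0.        , 0.        ]), 'eye': array([ 0.44692232, -0.10965999,  0.37376674]), 'rotation': array([-0.11180749, -0.11098262,  0.69466008,  0.70187557])}
{'clock': 2.7, 'eef_pos': array([ 0.52942679, -0.10835033,  0.25529309]), 'tool_rot': array([ 7.10194804e-01,  7.04003464e-01,  1.56821741e-03, -6.17197481e-05]), 'ft_force': array([ 3.24209009,  1.14431253, -0.07638372]), 'grip_width': 0.08527676241472668}
```

View pics/b_wrist.png

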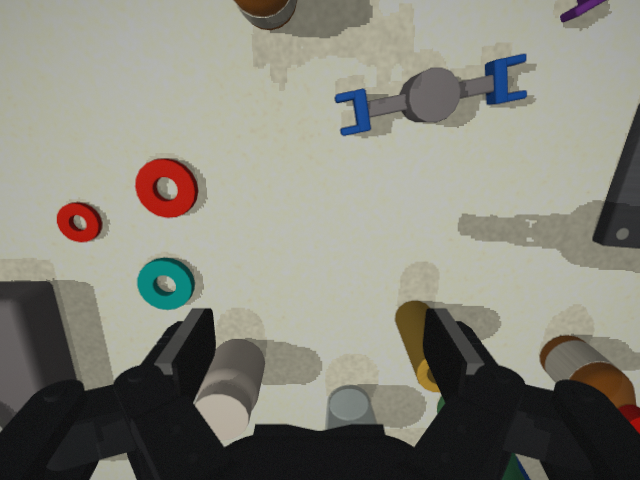

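The wrist view shows the head at (434,95), the large red washer at (166,187) and the small red one at (79,221). The sleeve is at (415,345) and the beaker at (350,405).

>>> {"name": "carry_out", "arguments": {
  "moves": [
    [0.9,0.6,0,0,1],
    [0.9,0.6,0,0,1],
    [0.9,0.6,0,0,1],
    [0.9,0.6,0,0,1]
  ]
}}

```text
clock: 3.1
eef_pos: [0.5863, -0.022, 0.2553]
tool_rot: [0.711, 0.703, -0.001, -0.001]
ft_force: [0.2, -0.1, 0.1]
grip_width: 0.0852
```

```bash
python3 snap.py c wrist;python3 go.py .664 -.003 .25 90; python3 - <<'E'
from geo import *
im,m=load('c','wrist')
h=cv2.cvtColor(im,cv2.COLOR_BGR2HSV)
k=cv2.inRange(h,np.array((12,110,20)),np.array((30,255,255)))
for c in cv2.findContours(k,0,1)[0]:
    if cv2.contourArea(c)>100: print(cv2.contourArea(c),cv2.boundingRect(c))
print(proj(m,[[.664,-.003,.1],[.664,-.003,0]]))
E
```

```text
wrist {'fovy': 67.12941141916369, 'cx': 318.7863014922946, 'cy': 240.08808094989408, 'dist': array([0.01967757, 0.        , 0.        , 0.        , 0.        ]), 'eye': array([ 0.50637274, -0.02149018,  0.37352417]), 'rotation': array([-0.11140143, -0.11004977,  0.69496748,  0.70178271])}
{'clock': 3.15, 'eef_pos': array([ 0.58563218, -0.02331421,  0.25558298]), 'tool_rot': array([ 7.11590401e-01,  7.02593884e-01, -8.50017555e-04, -4.60570502e-04]), 'ft_force': array([-0.21467237, -0.07929013, -0.01524911]), 'grip_width': 0.08578887717358914}
t 3.15 pos [ 0.5856 -0.0233  0.2556] xang 89.27 tilt 0.11 F [-0.2 -0.1 -0. ] T [-0.02 -0.02 -0.01] w 0.0858 q [-3.900e-02  4.160e-01  2.510e-01  1.408e+00 -1.000e-03 -2.700e-02]
shift [0.213 0.781 0.054]
roll -0.008
2433.5 (491, 312, 65, 58)
192.5 (472, 291, 40, 34)
3244.5 (319, 254, 49, 84)
[[342.40036746 316.43017762]
 [336.86060425 270.7042953 ]]
```

View pics/c_wrist.png

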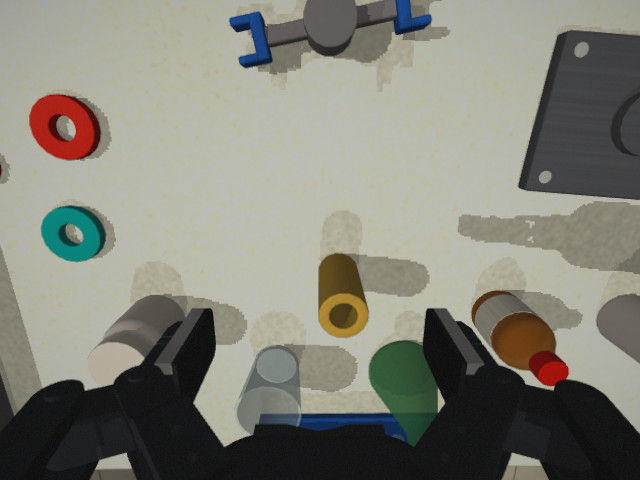

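```bash
cat > meas.py <<'E'
from geo import *
import sys
tag=sys.argv[1]; im,m=load(tag,'wrist'); h=cv2.cvtColor(im,cv2.COLOR_BGR2HSV)
def mask(*r):
    k=np.zeros(h.shape[:2],np.uint8)
    for lo,hi in r:k|=cv2.inRange(h,np.array(lo),np.array(hi))
    return k
def ells(k,amin,z,nm):
    for c in cv2.findContours(k,1,1)[0]:
        if cv2.contourArea(c)<amin: continue
        e=cv2.fitEllipse(c); P=plane(m,c.reshape(-1,2),z); cc,r=cv2.minEnclosingCircle((P[:,:2]*1000).astype(np.float32))
        print(nm,'area',cv2.contourArea(c),'px',np.round(e[0],1),'ax',np.round(e[1],1),'-> ',plane(m,[e[0]],z)[0].round(4),'circ',np.round(cc,1),round(r,1),'mean',P.mean(0).round(4))
if 'sl' in sys.argv:
    k=mask(((12,110,120),(30,255,255))); ells(k,150,.1,'sleevetop')
if 'wa' in sys.argv:
    ells(mask(((0,150,60),(8,255,255)),((172,150,60),(180,255,255))),100,.012,'washer')
if 'he' in sys.argv:
    k=mask(((105,150,40),(128,255,255)))
    J=[]
    for c in cv2.findContours(k,0,1)[0]:
        if cv2.contourArea(c)>100:
            b=cv2.moments(c);p=[b['m10']/b['m00'],b['m01']/b['m00']];print('jaw',np.round(p,1),cv2.contourArea(c),plane(m,[p],.022)[0].round(4))
E
python3 meas.py c sl wa he; python3 - <<'E'
from geo import *
im,m=load('c','wrist'); cv2.imwrite('pics/cc.png',cv2.resize(im[240:350,290:400],None,fx=5,fy=5,interpolation=cv2.INTER_CUBIC))
E
```

```text
sleevetop area 605.0 px [342.7 315.4] ax [26.4 29.4] ->  [ 0.663  -0.0027  0.1   ] circ [663.3  -2.5] 13.2 mean [ 0.6631 -0.0026  0.1   ]
sleevetop area 1657.0 px [342.9 314.9] ax [43.2 48.8] ->  [ 0.6625 -0.0026  0.1   ] circ [663.   -2.6] 21.4 mean [ 0.6628 -0.0025  0.1   ]
washer area 923.5 px [547.9 367.7] ax [30.3 39.6] ->  [0.7841 0.2445 0.012 ] circ [783.3 245.7] 27.2 mean [0.7846 0.245  0.012 ]
washer area 415.0 px [ 65.5 127.7] ax [19.3 27.5] ->  [ 0.5099 -0.2611  0.012 ] circ [ 509.9 -261.5] 12.3 mean [ 0.5101 -0.2611  0.012 ]
washer area 3456.0 px [ 64.3 126.6] ax [59.4 74.1] ->  [ 0.509  -0.2619  0.012 ] circ [ 510.3 -261.7] 31.8 mean [ 0.5093 -0.262   0.012 ]
jaw [351.2 421.8] 1279.5 [0.8531 0.0144 0.022 ]
jaw [253.2  38.2] 1037.5 [ 0.4375 -0.0774  0.022 ]
jaw [407.9  18.4] 652.0 [0.4242 0.0546 0.022 ]
```

View pics/cc.png

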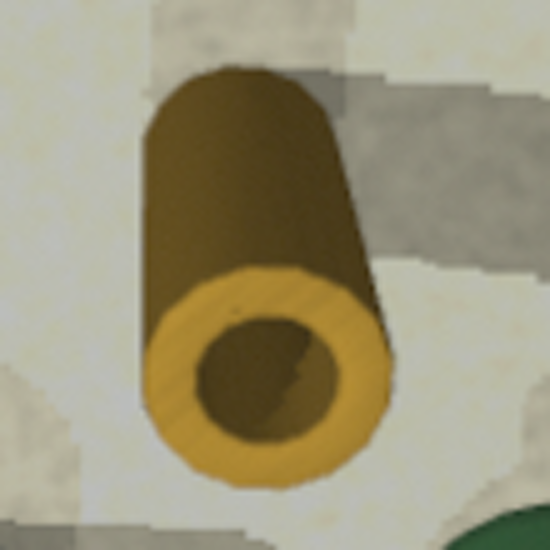

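>>> {"name": "carry_out", "arguments": {
  "moves": [
    [0.217,0.771,0,-0.008,1],
    [0.217,0.771,0,-0.008,1],
    [0.217,0.771,0.3,-0.008,1],
    [0.217,0.771,0.7,-0.008,1],
    [0.217,0.771,0.9,-0.008,1],
    [0.217,0.771,0.9,-0.008,1],
    [0.217,0.771,0.9,-0.008,1]
  ]
}}

```text
clock: 3.85
eef_pos: [0.663, -0.0044, 0.167]
tool_rot: [0.708, 0.706, -0.0, -0.0]
ft_force: [0.8, 0.2, -0.6]
grip_width: 0.0855
```

```bash
python3 go.py .663 -.0026 .099 90;python3 snap.py d wrist
```

```text
t 3.85 pos [ 0.663  -0.0044  0.167 ] xang 89.81 tilt 0.03 F [ 0.8  0.2 -0.6] T [-0.04  0.03 -0.05] w 0.0855 q [-0.007  0.613  0.342  1.3   -0.    -0.003]
shift [0.019 0.    0.68 ]
roll -0.002
wrist {'fovy': 67.12941141916369, 'cx': 318.7863014922946, 'cy': 240.08808094989408, 'dist': array([0.01967757, 0.        , 0.        , 0.        , 0.        ]), 'eye': array([ 0.58290919, -0.00445225,  0.28508382]), 'rotation': array([-0.11146324, -0.11090189,  0.69753121,  0.69909008])}
{'clock': 3.9, 'eef_pos': array([ 0.6639243 , -0.00413272,  0.16824593]), 'tool_rot': array([0.70815683, 0.70605416, 0.00077574, 0.00091158]), 'ft_force': array([-0.3599222 , -0.139833  ,  0.13819884]), 'grip_width': 0.08565484778626091}
```

View pics/d_wrist.png

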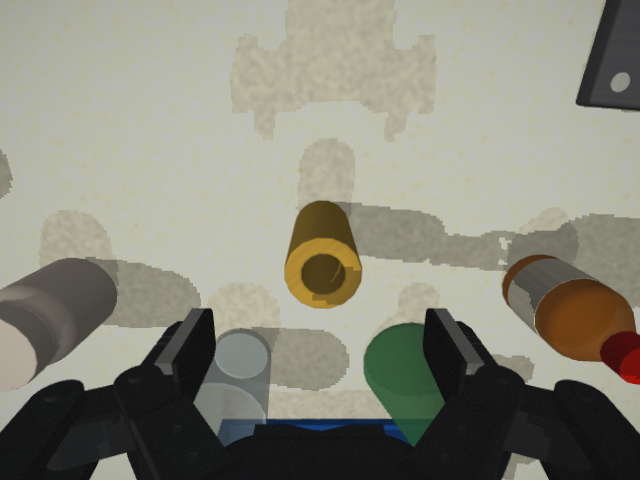

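>>> {"name": "carry_out", "arguments": {
  "moves": [
    [0.01,0,0.35,0,1],
    [0.01,0,0.6,0,1],
    [0.01,0,0.68,0,1],
    [0.01,0,0.68,0,1],
    [0.01,0,0.68,0,1]
  ]
}}

```text
clock: 4.4
eef_pos: [0.6649, -0.002, 0.1007]
tool_rot: [0.708, 0.707, 0.001, 0.001]
ft_force: [0.6, 0.4, -0.4]
grip_width: 0.0856
```

```bash
python3 go.py .663 -.0026 .099 90;python3 snap.py e wrist
```

```text
t 4.4 pos [ 0.6649 -0.002   0.1007] xang 89.91 tilt 0.21 F [ 0.6  0.4 -0.4] T [0.04 0.01 0.01] w 0.0856 q [-3.000e-03  6.590e-01  2.450e-01  1.153e+00 -0.000e+00 -1.000e-03]
shift [-0.006 -0.019  0.017]
roll -0.001
wrist {'fovy': 67.12941141916369, 'cx': 318.7863014922946, 'cy': 240.08808094989408, 'dist': array([0.01967757, 0.        , 0.        , 0.        , 0.        ]), 'eye': array([ 0.58430341, -0.00219535,  0.21844906]), 'rotation': array([-0.11267733, -0.11246714,  0.69792968,  0.69824718])}
{'clock': 4.45, 'eef_pos': array([ 0.66504857, -0.00197575,  0.10087341]), 'tool_rot': array([0.7076283 , 0.70658175, 0.00146972, 0.00150348]), 'ft_force': array([-0.05897502, -1.07473289,  0.15153598]), 'grip_width': 0.08516447780310993}
```

View pics/e_wrist.png

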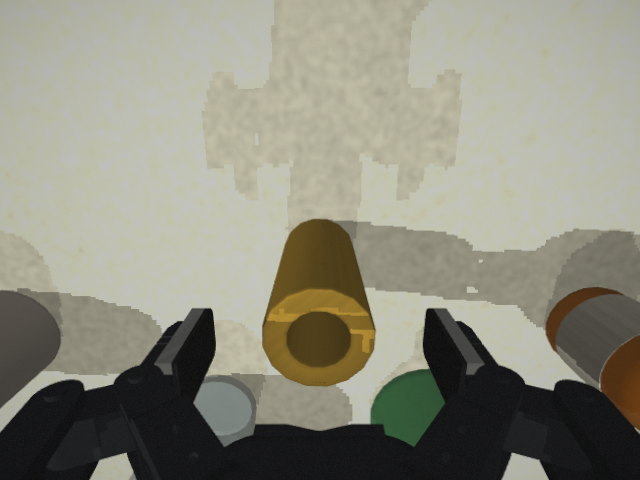

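>>> {"name": "carry_out", "arguments": {
  "moves": [
    [0,-0.02,0.015,0,1],
    [0,-0.02,0.015,0,1],
    [0,-0.02,0.015,0,-1],
    [0,-0.02,0.015,0,-1],
    [0,-0.02,0.015,0,-1],
    [0,-0.02,0.015,0,-1],
    [0,-0.02,0.015,0,-1],
    [0,-0.02,0.015,0,-1],
    [0,-0.02,0.015,0,-1]
  ]
}}

```text
clock: 5.35
eef_pos: [0.6619, -0.002, 0.0972]
tool_rot: [0.708, 0.707, 0.0, 0.0]
ft_force: [-0.6, -0.6, 2.5]
grip_width: 0.0419
```

```bash
python3 snap.py f wrist; python3 go.py .663 -.0026 .23 90
```

```text
wrist {'fovy': 67.12941141916369, 'cx': 318.7863014922946, 'cy': 240.08808094989408, 'dist': array([0.01967757, 0.        , 0.        , 0.        , 0.        ]), 'eye': array([ 0.58162157, -0.00213826,  0.21525841]), 'rotation': array([-0.11182606, -0.11150056,  0.69810933,  0.69835945])}
{'clock': 5.4, 'eef_pos': array([ 0.66187723, -0.00199854,  0.09726204]), 'tool_rot': array([7.07636279e-01, 7.06576691e-01, 2.75996758e-04, 4.46522867e-04]), 'ft_force': array([ 0.96876096, -0.76751472,  2.76116985]), 'grip_width': 0.041956716894638285}
t 5.4 pos [ 0.6619 -0.002   0.0973] xang 89.91 tilt 0.06 F [ 1.  -0.8  2.8] T [-0.11 -0.09  0.02] w 0.042 q [-3.000e-03  6.580e-01  2.330e-01  1.145e+00 -0.000e+00 -1.000e-03]
shift [-0.006  0.013 -1.327]
roll -0.001
```

View pics/f_wrist.png

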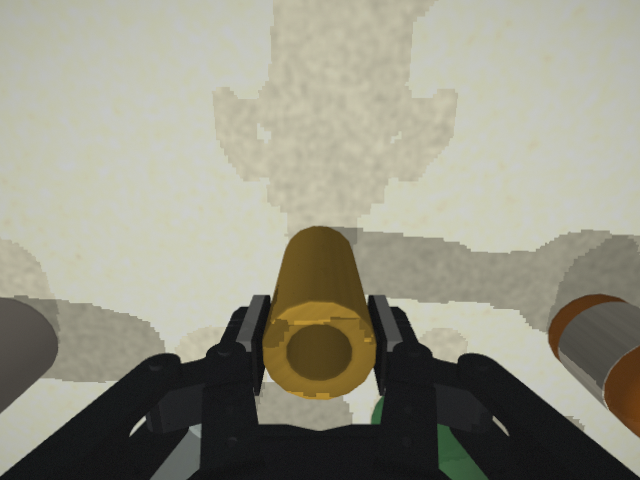

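>>> {"name": "carry_out", "arguments": {
  "moves": [
    [0,0,-0.3,0,-1],
    [0,0,-0.7,0,-1],
    [0,-0.2,-1,0,-1],
    [0,-0.4,-1,0,-1],
    [0,-0.4,-1,0,-1]
  ]
}}

```text
clock: 5.9
eef_pos: [0.6189, -0.0015, 0.1968]
tool_rot: [0.708, 0.707, -0.001, -0.001]
ft_force: [-0.0, 0.2, -3.7]
grip_width: 0.0421
```

>>> {"name": "carry_out", "arguments": {
  "moves": [
    [0.3,-0.3,-0.4,0,-1],
    [0.7,-0.5,-0.8,0,-1],
    [1,-0.7,-0.9,0,-1],
    [1,-0.7,-0.9,0,-1],
    [1,-0.7,-0.9,0,-1]
  ]
}}

```text
clock: 6.4
eef_pos: [0.5514, 0.0997, 0.2864]
tool_rot: [0.707, 0.708, -0.0, -0.0]
ft_force: [-0.4, 0.5, -3.1]
grip_width: 0.0421
```

```bash
python3 snap.py g wrist; python3 go.py .512 .278 .285 90
```

```text
wrist {'fovy': 67.12941141916369, 'cx': 318.7863014922946, 'cy': 240.08808094989408, 'dist': array([0.01967757, 0.        , 0.        , 0.        , 0.        ]), 'eye': array([0.47127806, 0.09925248, 0.40452709]), 'rotation': array([-0.11115955, -0.11118428,  0.69922751,  0.69739694])}
{'clock': 6.45, 'eef_pos': array([0.55148338, 0.09859257, 0.28544696]), 'tool_rot': array([ 7.07154265e-01,  7.07058558e-01, -9.41612609e-04, -3.93622979e-04]), 'ft_force': array([ 0.06883867, -0.5348846 , -3.18944157]), 'grip_width': 0.04211434341884368}
t 6.45 pos [0.5515 0.0986 0.2854] xang 89.99 tilt 0.12 F [ 0.1 -0.5 -3.2] T [-0.07 -0.02 -0.01] w 0.0421 q [ 0.177  0.355  0.237  1.455 -0.     0.177]
shift [ 1.794 -0.395  0.004]
roll -0.0
```

View pics/g_wrist.png

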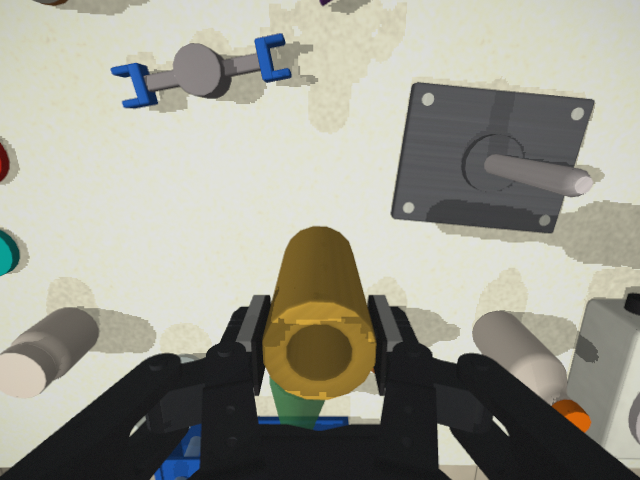

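Here the post tip is at (583,185), and the plate bolts are at (428,100), (577,114), (545,220) and (408,208). The head hub is at (199,71). The sleeve is held squarely.

```bash
python3 - <<'E'
from geo import *
im,m=load('g','wrist'); g=cv2.cvtColor(im,cv2.COLOR_BGR2GRAY)
cv2.imwrite('pics/gg.png',cv2.resize(im[75:240,385:605],None,fx=3.6,fy=3.6,interpolation=cv2.INTER_CUBIC))
cv2.imwrite('pics/gh.png',cv2.resize(im[25:120,100:310],None,fx=3.8,fy=3.8,interpolation=cv2.INTER_CUBIC))
P=[]
for x,y in((428,100),(577,114),(545,220),(408,208)):
    w=g[y-9:y+10,x-9:x+10].astype(float); w=np.where(w>110,1.,0); yy,xx=np.mgrid[-9:10,-9:10]
    p=(x+(w*xx).sum()/w.sum(),y+(w*yy).sum()/w.sum()); P.append(plane(m,[p],.019)[0]); print(np.round(p,1),w.sum(),P[-1].round(4))
P=np.array(P); print('ctr',P.mean(0).round(4))
l1=P[1]-P[0];l2=P[2]-P[3];s1=P[3]-P[0];s2=P[2]-P[1]
for v in(l1,l2):print('long',np.linalg.norm(v).round(4),'yaw',np.degrees(np.arctan2(v[1],v[0])).round(2)-90)
for v in(s1,s2):print('short',np.linalg.norm(v).round(4),'yaw',np.degrees(np.arctan2(v[1],v[0])).round(2))
E
python3 meas.py g he
```

```text
[427.4  98.8] 138.0 [0.4498 0.2066 0.019 ]
[577.1 113.2] 136.0 [0.4637 0.3561 0.019 ]
[544.6 220. ] 88.0 [0.5735 0.3462 0.019 ]
[408.2 207.3] 113.0 [0.5595 0.1966 0.019 ]
ctr [0.5116 0.2764 0.019 ]
long 0.1502 yaw -5.329999999999998
long 0.1502 yaw -5.349999999999994
short 0.1101 yaw -5.19
short 0.1102 yaw -5.17
jaw [179.9 459.6] 1121.5 [ 0.9133 -0.0901  0.022 ]
jaw [329.5 422.7] 331.5 [0.8506 0.1142 0.022 ]
jaw [268.6 420.3] 131.5 [0.8468 0.0338 0.022 ]
jaw [136.3  84.4] 831.0 [ 0.4381 -0.0777  0.022 ]
jaw [269.5  57.5] 794.0 [0.4137 0.0521 0.022 ]
```

View pics/gg.png

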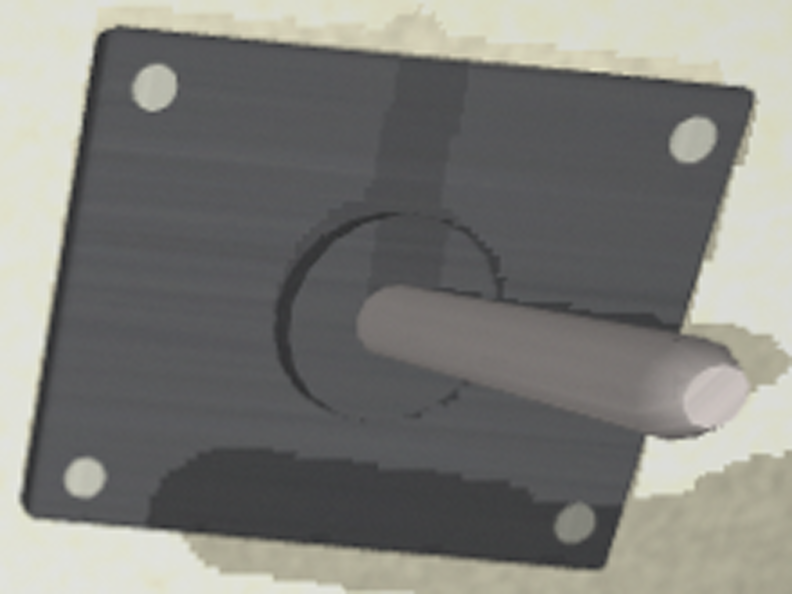

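View pics/gh.png

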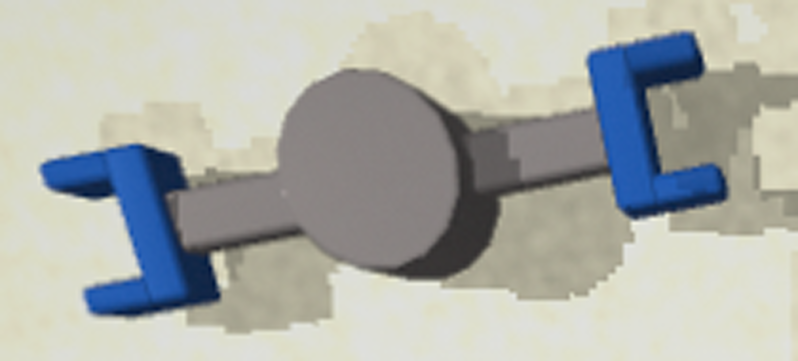

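```bash
python3 - <<'E'
from geo import *
im,m=load('g','wrist')
print('tip',plane(m,[(583.6,185.3)],.16).round(4),'hub',plane(m,[(197.4,69.2)],.044).round(4))
# sleeve top in hand, gold bright ring + dark bore
tcp=np.array([0.5515,.0986,.2854])
h=cv2.cvtColor(im,cv2.COLOR_BGR2HSV)[300:405,255:385]
cv2.imwrite('pics/gs.png',cv2.resize(im[215:410,240:400],None,fx=3,fy=3,interpolation=cv2.INTER_CUBIC))
z=tcp[2]+.0028
k=((h[...,0]>10)&(h[...,0]<32)&(h[...,2]>90)).astype(np.uint8)*255
for c in cv2.findContours(k,1,1)[0]:
    if cv2.contourArea(c)>800:
        c=c+np.array([255,300]); P=plane(m,c.reshape(-1,2),z); e=cv2.fitEllipse(c)
        print(cv2.contourArea(c),np.round(e[0],1),np.round(e[1],1),(plane(m,[e[0]],z)[0]-tcp).round(4),[np.round(v,1) for v in cv2.minEnclosingCircle((P[:,:2]*1000).astype(np.float32))])
E
```

```text
tip [[0.512  0.2768 0.16  ]] hub [[ 0.4269 -0.0107  0.044 ]]
985.0 [337.2 350.7] [26.4 56.3] [0.0014 0.0077 0.0028] [array([552.9, 102.7]), np.float64(11.4)]
9863.0 [321.8 348.9] [107.3 123.1] [0.0007 0.0019 0.0028] [array([552.4, 103.4]), np.float64(28.5)]
```

View pics/gs.png

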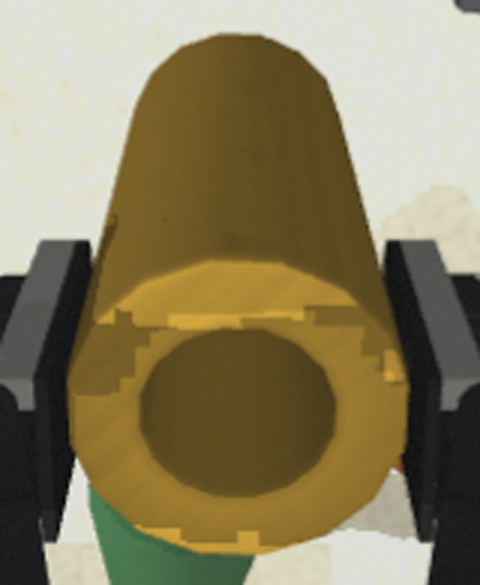

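```bash
python3 - <<'E'
from geo import *
im,m=load('g','wrist')
tcp=np.array([0.5515,.0991,.2859]); z=tcp[2]+.0028
p=plane(m,[(319,351.5),(319,352.5)],z); print((p-tcp).round(4))
Rm=R.from_quat(m['rotation']).as_matrix();print('tcp in cam',Rm.T@(tcp-m['eye']))
im,m=load('f','wrist'); tcp=np.array([.6619,-.002,.0973]);Rm=R.from_quat(m['rotation']).as_matrix();print('tcp in cam',Rm.T@(tcp-m['eye']))
im,m=load('c','wrist'); tcp=np.array([.586,-.0226,.2555]);Rm=R.from_quat(m['rotation']).as_matrix();print('tcp in cam',Rm.T@(tcp-m['eye']))
E
```

```text
[[0.0014 0.0004 0.0028]
 [0.0019 0.0004 0.0028]]
tcp in cam [-0.00031383 -0.03941799 -0.13767386]
tcp in cam [ 0.00021916 -0.03948697 -0.1371115 ]
tcp in cam [-0.00028325 -0.03922144 -0.13686868]
```

>>> {"name": "carry_out", "arguments": {
  "moves": [
    [0.4,-0.2,0,0,-1],
    [0.8,-0.41,0,0,-1],
    [1,-0.41,0,0,-1],
    [1,-0.41,0,0,-1]
  ]
}}

```text
clock: 6.85
eef_pos: [0.5106, 0.1997, 0.2845]
tool_rot: [0.707, 0.707, -0.001, -0.001]
ft_force: [-0.2, 0.3, -4.0]
grip_width: 0.042
```

>>> {"name": "carry_out", "arguments": {
  "moves": [
    [0.4,0,0,0,-1],
    [0.78,0,0,0,-1],
    [0.78,0,0,0,-1],
    [0.78,0,0,0,-1],
    [0.78,0,0,0,-1]
  ]
}}

```text
clock: 7.35
eef_pos: [0.5113, 0.2746, 0.2855]
tool_rot: [0.708, 0.706, -0.001, -0.0]
ft_force: [0.6, -1.1, -3.0]
grip_width: 0.0417
```

```bash
python3 go.py .5105 .2768 .285 90;python3 snap.py h wrist scene side; python3 go.py .5105 .2768 .285 90; python3 - <<'E'
from geo import *
a,_=load('h','scene');b,_=load('h','side')
a=cv2.resize(a[60:250,330:460],None,fx=3,fy=3);b=cv2.resize(b[230:420,180:310],None,fx=3,fy=3)
cv2.imwrite('pics/hh.png',np.hstack([a,b]))
E
```

```text
t 7.35 pos [0.5113 0.2746 0.2855] xang 89.8 tilt 0.15 F [ 0.6 -1.1 -3. ] T [-0.02  0.02  0.06] w 0.0417 q [ 4.930e-01  3.980e-01  3.000e-01  1.476e+00 -1.000e-03  4.970e-01]
shift [ 0.022 -0.008  0.005]
roll -0.002
wrist {'fovy': 67.12941141916369, 'cx': 318.7863014922946, 'cy': 240.08808094989408, 'dist': array([0.01967757, 0.        , 0.        , 0.        , 0.        ]), 'eye': array([0.43141558, 0.27480652, 0.40379208]), 'rotation': array([-0.11148654, -0.10980274,  0.69767863,  0.69911275])}
scene {'fovy': 56.82743802269464, 'cx': 326.61934042396365, 'cy': 239.0023929547546, 'dist': array([-0.01700358,  0.        ,  0.        ,  0.        ,  0.        ]), 'eye': array([ 1.05750617, -0.54240796,  0.66035131]), 'rotation': array([0.41155064, 0.17293598, 0.32711996, 0.8328936 ])}
side {'fovy': 47.290703376070326, 'cx': 311.67789200588317, 'cy': 233.7487499514046, 'dist': array([-0.02936048,  0.        ,  0.        ,  0.        ,  0.        ]), 'eye': array([0.03022789, 0.80952803, 0.82051418]), 'rotation': array([-0.13098522,  0.43753591,  0.85664508, -0.23992581])}
{'clock': 7.5, 'eef_pos': array([0.51126278, 0.27489637, 0.2866043 ]), 'tool_rot': array([ 7.08345072e-01,  7.05866235e-01, -3.41579226e-04,  2.89179812e-05]), 'ft_force': array([ 0.19181189,  0.31366334, -3.474249  ]), 'grip_width': 0.04230566030970929}
t 7.5 pos [0.5113 0.2749 0.2866] xang 89.8 tilt 0.04 F [ 0.2  0.3 -3.5] T [-0.04  0.03 -0.03] w 0.0423 q [ 0.493  0.396  0.301  1.476 -0.     0.497]
shift [ 0.019 -0.008  0.016]
roll -0.002
```

View pics/h_wrist.png

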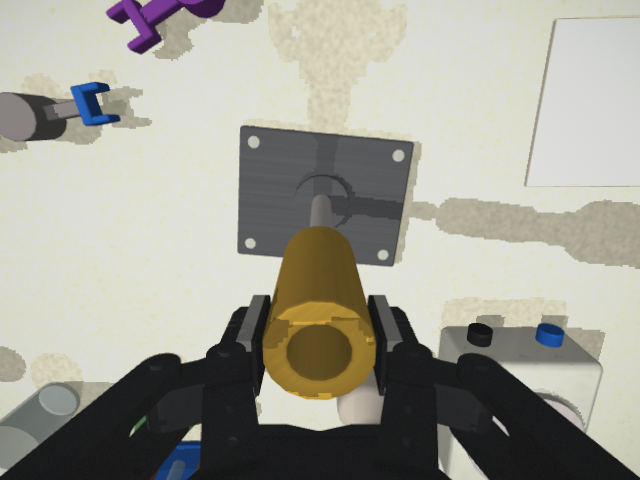

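View pics/hh.png

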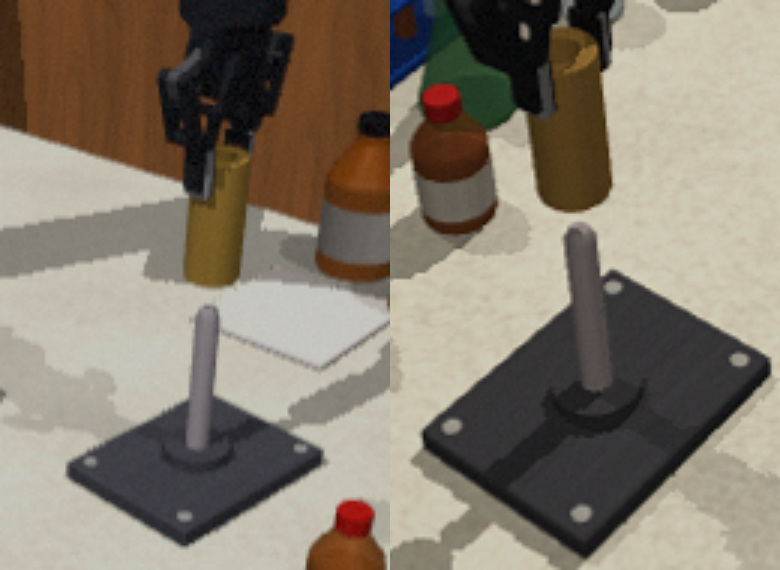

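```bash
python3 - <<'E'
from geo import *
im,m=load('h','wrist'); g=cv2.cvtColor(im,cv2.COLOR_BGR2GRAY);P=[]
for x,y in((254,142),(398,156),(383,255),(250,243)):
    w=g[y-9:y+10,x-9:x+10].astype(float); w=np.where(w>120,1.,0); yy,xx=np.mgrid[-9:10,-9:10]
    p=(x+(w*xx).sum()/w.sum(),y+(w*yy).sum()/w.sum()); P.append(plane(m,[p],.019)[0]); print(np.round(p,1),w.sum(),P[-1].round(4))
P=np.array(P); c=P.mean(0);print('ctr',c.round(4))
for v in(P[1]-P[0],P[2]-P[3]):print(np.degrees(np.arctan2(v[1],v[0]))-90)
for v in(P[3]-P[0],P[2]-P[1]):print(np.degrees(np.arctan2(v[1],v[0])))
# sleeve bottom outline: predicted if axis at tcp+off
Rm=R.from_quat(m['rotation']).as_matrix(); tcp=m['eye']+Rm@np.array([-.0002,-.0394,-.1372]);print('tcp',tcp)
for off in((.0013,0),):
  a=np.linspace(0,2*np.pi,73)
  for z,nm in((tcp[2]+.0028,'top'),(tcp[2]-.0972,'bot')):
    q=proj(m,np.c_[tcp[0]+off[0]+.022*np.cos(a),tcp[1]+off[1]+.022*np.sin(a),np.full(73,z)]); print(nm,q.min(0).round(1),q.max(0).round(1))
print('post edges @z=.06: ',proj(m,[[c[0],c[1]-.01,.06],[c[0],c[1]+.01,.06]]).round(1))
cv2.imwrite('pics/hw.png',cv2.resize(im[170:300,240:400],None,fx=4.5,fy=4.5,interpolation=cv2.INTER_CUBIC))
# scene/side circle lines
E
```

```text
[253.3 141.4] 123.0 [0.4499 0.2068 0.019 ]
[397.9 155.2] 125.0 [0.4641 0.356  0.019 ]
[382.6 254.3] 96.0 [0.5736 0.346  0.019 ]
[249.9 242.9] 98.0 [0.5596 0.1965 0.019 ]
ctr [0.5118 0.2763 0.019 ]
-5.432241329070493
-5.327277437534605
-5.341009153551076
-5.227188484152039
tcp [0.51129314 0.27417606 0.28548985]
top [259.1 298.2] [377.4 400. ]
bot [284.2 223.3] [353.4 288.2]
post edges @z=.06:  [[311.  209.4]
 [331.5 209.4]]
```

View pics/hw.png

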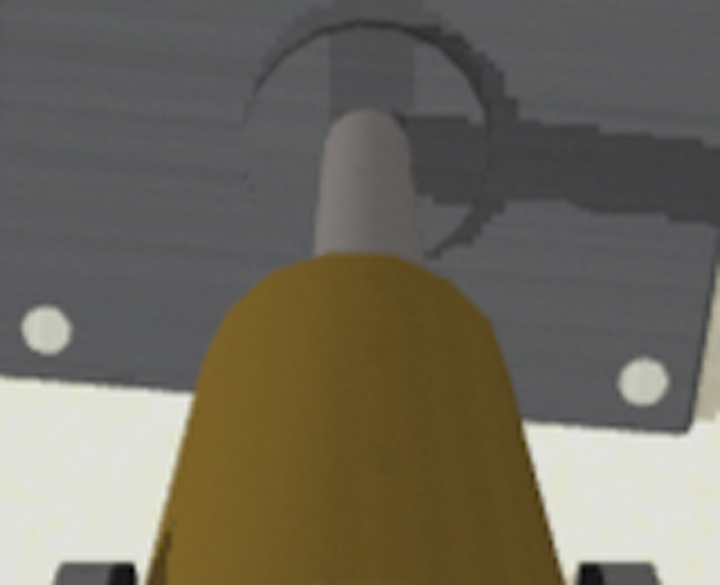

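```bash
python3 - <<'E'
from geo import *
a=np.linspace(0,2*np.pi,361)
for n,im_pred in(('scene',0),('side',0)):
    im,m=load('h',n); 
    h=cv2.cvtColor(im,cv2.COLOR_BGR2HSV); x0,x1,y0,y1={'scene':(380,425,100,170),'side':(215,265,230,310)}[n]
    k=cv2.inRange(h[y0:y1,x0:x1],np.array((14,120,30)),np.array((32,255,255)))
    c=max(cv2.findContours(k,0,1)[0],key=cv2.contourArea).reshape(-1,2)+[x0,y0]; yb=c[:,1].max()
    row=yb-8; xs=c[np.abs(c[:,1]-row)<=2][:,0]; print(n,'sleeve obs: bottom y',yb,'row',row,'mid x',(xs.min()+xs.max()+1)/2,'w',xs.max()-xs.min()+1)
    q=proj(m,np.c_[.5126+.022*np.cos(a),.2745+.022*np.sin(a),np.full(361,.1885)]); print(' pred @(.5126,.2745): bottom',q[:,1].max().round(1),'midx',((q[:,0].min()+q[:,0].max())/2).round(1),'w',np.ptp(q[:,0]).round(1))
    q1=proj(m,[[.5136,.2745,.1885],[.5126,.2755,.1885],[.5126,.2745,.1885]]);print(' dpx per mm x,y',(q1[:2]-q1[2]).round(2).tolist())
    # post edges at mid height
    zt=.11; r=proj(m,[[.512,.2766,zt]])[0]; yy=int(round(r[1])); g=cv2.cvtColor(im,cv2.COLOR_BGR2GRAY)[yy,int(r[0])-14:int(r[0])+15]; print(' post pred',r.round(1),int(r[0])-14,g.tolist())
E
```

```text
scene sleeve obs: bottom y 154 row 146 mid x 401.0 w 18
 pred @(.5126,.2745): bottom 155.9 midx 400.0 w 18.7
 dpx per mm x,y [[0.34, 0.12], [0.25, -0.14]]
 post pred [397.7 180.2] 383 [194, 194, 195, 195, 195, 195, 194, 197, 195, 199, 192, 116, 115, 119, 121, 117, 115, 98, 82, 186, 189, 193, 193, 192, 193, 191, 189, 190, 192]
side sleeve obs: bottom y 300 row 292 mid x 241.5 w 25
 pred @(.5126,.2745): bottom 301.5 midx 242.2 w 25.6
 dpx per mm x,y [[-0.46, -0.2], [-0.35, 0.33]]
 post pred [245.6 326.1] 231 [198, 196, 196, 195, 197, 200, 201, 206, 156, 80, 71, 76, 82, 82, 85, 79, 80, 76, 75, 65, 90, 142, 151, 147, 153, 138, 75, 50, 55]
```

>>> {"name": "carry_out", "arguments": {
  "moves": [
    [0.019,-0.02,0,0,-1],
    [0.019,-0.02,0.1,0,-1],
    [0.019,-0.02,0.2,0,-1],
    [0.019,-0.02,0.3,0,-1],
    [0.019,-0.02,0.4,0,-1],
    [0.019,-0.02,0.5,0,-1],
    [0.019,-0.02,0.5,0,-1],
    [0.019,-0.02,0.5,0,-1]
  ]
}}

```text
clock: 8.3
eef_pos: [0.5087, 0.2782, 0.2365]
tool_rot: [0.708, 0.707, -0.0, -0.0]
ft_force: [0.1, 0.1, -2.5]
grip_width: 0.0419
```

```bash
python3 go.py .5105 .2768 .130 90;python3 snap.py i wrist scene side >/dev/null; python3 - <<'E'
from geo import *
a,_=load('i','scene');b,_=load('i','side');c,_=load('i','wrist')
a=cv2.resize(a[80:240,350:450],None,fx=3,fy=3);b=cv2.resize(b[240:400,190:290],None,fx=3,fy=3)
c=c[0:480,220:420]
cv2.imwrite('pics/ii.png',np.hstack([a,b,c]))
E
```

```text
t 8.3 pos [0.5087 0.2782 0.2365] xang 89.93 tilt 0.05 F [ 0.1  0.1 -2.5] T [ 0.04 -0.03  0.02] w 0.0419 q [0.5   0.409 0.191 1.353 0.    0.502]
shift [-0.014  0.019  1.065]
roll -0.001
```

View pics/ii.png

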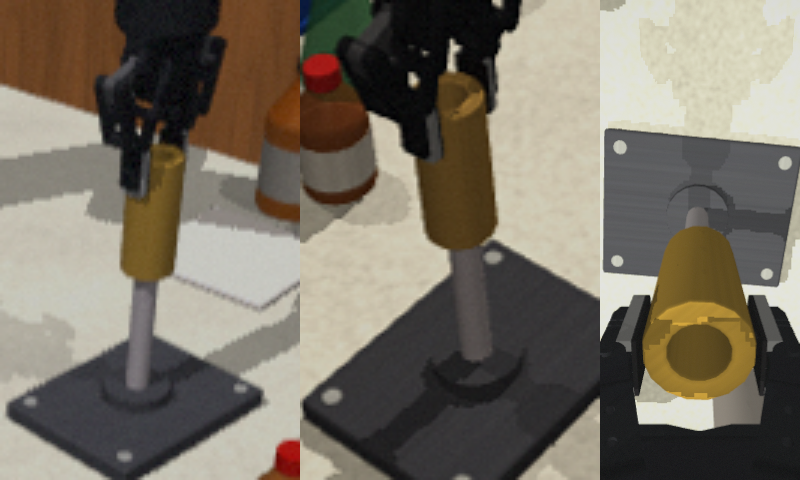

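>>> {"name": "carry_out", "arguments": {
  "moves": [
    [0,0.005,0.15,0,-1],
    [0,0.005,0.3,0,-1],
    [0,0.005,0.45,0,-1],
    [0,0.005,0.6,0,-1],
    [0,0.005,0.75,0,-1],
    [0,0.005,0.9,0,-1],
    [0,0.005,0.95,0,-1],
    [0,0.005,0.95,0,-1],
    [0,0.005,0.95,0,-1]
  ]
}}

```text
clock: 9.35
eef_pos: [0.5099, 0.2786, 0.1427]
tool_rot: [0.708, 0.707, 0.001, 0.0]
ft_force: [0.2, 0.9, -3.5]
grip_width: 0.0421
```

```bash
python3 go.py .5105 .2768 .1273 90
```

```text
t 9.35 pos [0.5099 0.2786 0.1427] xang 89.92 tilt 0.08 F [ 0.2  0.9 -3.5] T [ 0.03 -0.04 -0.03] w 0.0421 q [0.5   0.468 0.031 1.132 0.    0.501]
shift [-0.018  0.006  0.154]
roll -0.001
```

>>> {"name": "carry_out", "arguments": {
  "moves": [
    [0,0,0.04,0,-1],
    [0,0,0.08,0,-1],
    [0,0,0.11,0,-1],
    [0,0,0.13,0,-1],
    [0,0,0.14,0,-1],
    [0,0,0.14,0,-1]
  ]
}}

```text
clock: 9.95
eef_pos: [0.5093, 0.2782, 0.1276]
tool_rot: [0.708, 0.707, -0.0, -0.0]
ft_force: [0.8, -0.5, -2.7]
grip_width: 0.042
```

```bash
python3 go.py .5105 .2768 .1273 90;python3 snap.py j scene side >/dev/null; python3 - <<'E'
from geo import *
a,_=load('j','scene');b,_=load('j','side')
a=cv2.resize(a[120:240,350:450],None,fx=4,fy=4);b=cv2.resize(b[270:390,190:290],None,fx=4,fy=4)
cv2.imwrite('pics/jj.png',np.hstack([a,b]))
E
```

```text
t 9.95 pos [0.5093 0.2782 0.1276] xang 89.92 tilt 0.02 F [ 0.8 -0.5 -2.7] T [ 0.    0.04 -0.03] w 0.042 q [0.5   0.481 0.009 1.1   0.    0.501]
shift [-0.014  0.012  0.003]
roll -0.001
```

View pics/jj.png

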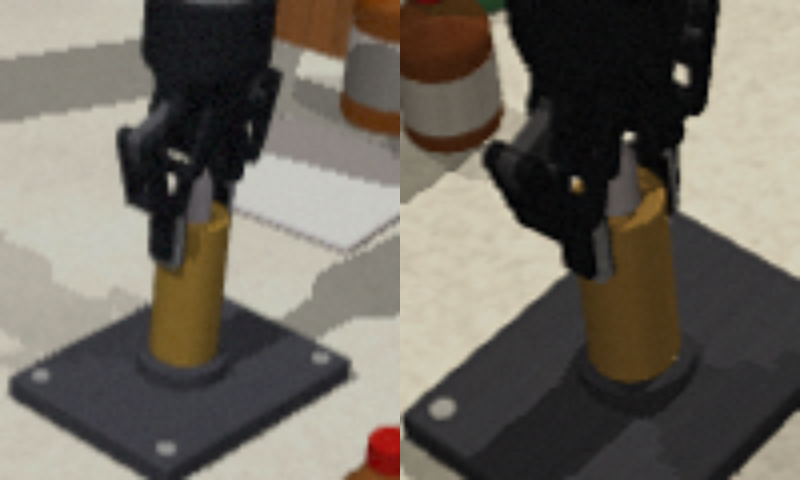

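Nearly seated, and the weight is still on the gripper (−2.7 N). I'll continue in tiny steps until it touches.

>>> {"name": "carry_out", "arguments": {
  "moves": [
    [0,0,0.01,0,-1],
    [0,0,0.01,0,-1],
    [0,0,0.01,0,-1]
  ]
}}

```text
clock: 10.35
eef_pos: [0.5096, 0.2784, 0.1272]
tool_rot: [0.708, 0.707, 0.0, 0.0]
ft_force: [-0.7, -0.4, -0.3]
grip_width: 0.0421
```

>>> {"name": "carry_out", "arguments": {
  "moves": [
    [0,0,0.01,0,-1],
    [0,0,0.01,0,-1],
    [0,0,0.01,0,-1]
  ]
}}

```text
clock: 10.65
eef_pos: [0.5098, 0.2784, 0.1272]
tool_rot: [0.708, 0.707, 0.001, 0.0]
ft_force: [-0.9, -1.6, 4.6]
grip_width: 0.042
```

>>> {"name": "carry_out", "arguments": {
  "moves": [
    [0,0,0,0,1],
    [0,0,0,0,1],
    [0,0,0,0,1],
    [0,0,0,0,1],
    [0,0,0,0,1],
    [0,0,0,0,1],
    [0,0,-0.4,0,1],
    [0,0,-0.8,0,1],
    [0,0,-1,0,1],
    [0,0,-1,0,1],
    [0,0,-1,0,1]
  ]
}}

```text
clock: 11.75
eef_pos: [0.5094, 0.2783, 0.2258]
tool_rot: [0.708, 0.707, 0.0, 0.0]
ft_force: [-0.8, 1.1, -0.3]
grip_width: 0.0855
```

```bash
python3 go.py .51 -.2625 .2 90;python3 snap.py k scene side wrist >/dev/null; python3 - <<'E'
from geo import *
a,_=load('k','scene');b,_=load('k','side');c,_=load('k','wrist')
a=cv2.resize(a[120:240,350:430],None,fx=4,fy=4);b=cv2.resize(b[270:390,200:280],None,fx=4,fy=4)
cv2.imwrite('pics/kk.png',np.hstack([a,b]))
E
```

```text
t 11.75 pos [0.5094 0.2783 0.2258] xang 89.92 tilt 0.03 F [-0.8  1.1 -0.3] T [-0.03 -0.03 -0.01] w 0.0855 q [0.5   0.414 0.17  1.327 0.    0.501]
shift [-5.408  0.013  0.256]
roll -0.001
```

View pics/kk.png

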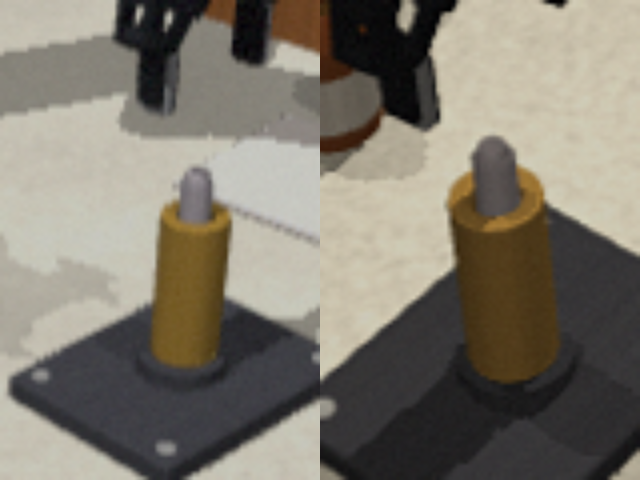

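View pics/k_wrist.png

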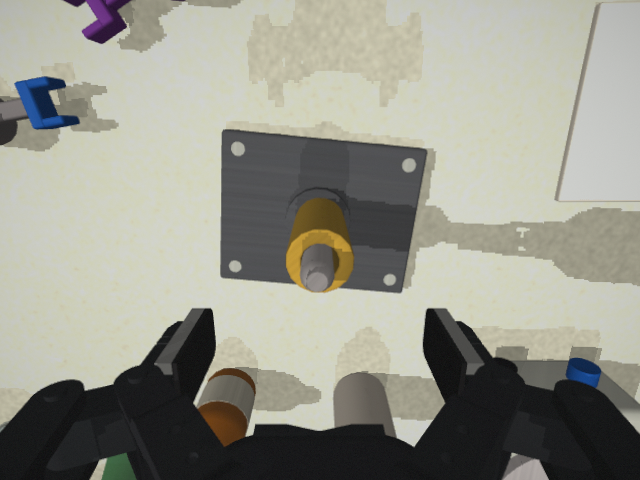

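>>> {"name": "carry_out", "arguments": {
  "moves": [
    [-0.4,0,0,0,1],
    [-0.8,0,0,0,1],
    [-1,0,0,0,1]
  ]
}}

```text
clock: 12.2
eef_pos: [0.5081, 0.1757, 0.2242]
tool_rot: [0.708, 0.706, -0.002, -0.0]
ft_force: [0.0, 0.3, -0.7]
grip_width: 0.0854
```

>>> {"name": "carry_out", "arguments": {
  "moves": [
    [-0.5,0,0,0,1],
    [-1,0,0,0,1]
  ]
}}

```text
clock: 12.4
eef_pos: [0.5082, 0.0772, 0.2243]
tool_rot: [0.707, 0.707, -0.001, -0.001]
ft_force: [0.9, -0.3, -0.0]
grip_width: 0.0854
```

>>> {"name": "carry_out", "arguments": {
  "moves": [
    [-0.5,0,0,0,1],
    [-1,0,0,0,1]
  ]
}}

```text
clock: 12.6
eef_pos: [0.5079, -0.0234, 0.2244]
tool_rot: [0.707, 0.707, -0.001, -0.001]
ft_force: [0.8, 0.3, 0.7]
grip_width: 0.0852
```

>>> {"name": "carry_out", "arguments": {
  "moves": [
    [-0.4,0,0,0,1],
    [-0.8,0,0,0,1],
    [-0.8,0,0,0,1],
    [-0.8,0,0,0,1],
    [-0.8,0,0,0,1]
  ]
}}

```text
clock: 13.1
eef_pos: [0.5084, -0.101, 0.2249]
tool_rot: [0.707, 0.707, -0.0, -0.001]
ft_force: [0.0, -0.1, 0.3]
grip_width: 0.0853
```

```bash
python3 go.py .51 -.2625 .15 90;python3 snap.py l wrist >/dev/null; python3 meas.py l wa he
```

```text
t 13.1 pos [ 0.5084 -0.101   0.2249] xang 89.96 tilt 0.11 F [ 0.  -0.1  0.3] T [ 0.04 -0.02 -0.01] w 0.0853 q [-0.196  0.294 -0.006  1.273  0.    -0.196]
shift [-1.616  0.018  0.748]
roll -0.0
washer area 170.5 px [ 52.8 246.2] ax [12.1 18.2] ->  [ 0.5424 -0.3558  0.012 ] circ [ 542.2 -355.5] 8.6 mean [ 0.5424 -0.3558  0.012 ]
washer area 1524.0 px [ 52.5 246.3] ax [39.8 48.9] ->  [ 0.5425 -0.356   0.012 ] circ [ 542.5 -356.2] 23.0 mean [ 0.5425 -0.356   0.012 ]
washer area 428.5 px [146.7 211.9] ax [20.2 27.2] ->  [ 0.5085 -0.262   0.012 ] circ [ 508.7 -262.1] 12.3 mean [ 0.5085 -0.2619  0.012 ]
washer area 3144.5 px [145.7 211.5] ax [59.5 67.4] ->  [ 0.5081 -0.2627  0.012 ] circ [ 508.7 -262.6] 31.1 mean [ 0.5084 -0.2627  0.012 ]
jaw [349.6 135.3] 787.5 [ 0.439  -0.0748  0.022 ]
jaw [506.6 103.8] 1102.5 [0.4145 0.054  0.022 ]
```

View pics/l_wrist.png

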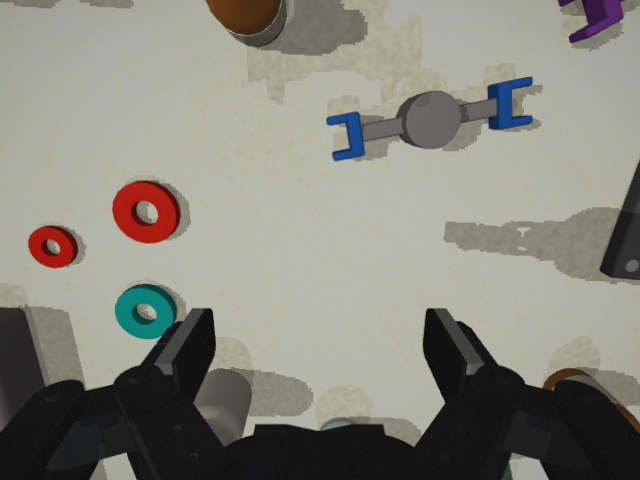

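The large red ring is at (146,212), outer diameter about 60 mm. The small one is at (53,246), about 44 mm. So the large one is the washer.

>>> {"name": "carry_out", "arguments": {
  "moves": [
    [-0.4,0,0.1,0,1],
    [-0.8,0,0.3,0,1],
    [-1,0.01,0.5,0,1]
  ]
}}

```text
clock: 13.45
eef_pos: [0.5105, -0.2026, 0.1756]
tool_rot: [0.707, 0.707, 0.0, 0.001]
ft_force: [0.1, -0.0, 0.4]
grip_width: 0.0853
```

>>> {"name": "carry_out", "arguments": {
  "moves": [
    [-0.3,0,0.2,0,1],
    [-0.6,0,0.4,0,1],
    [-0.61,0,0.6,0,1],
    [-0.61,0,0.8,0,1],
    [-0.61,0,0.8,0,1],
    [-0.61,0,0.8,0,1]
  ]
}}

```text
clock: 14.05
eef_pos: [0.5099, -0.2614, 0.0957]
tool_rot: [0.707, 0.707, -0.0, -0.001]
ft_force: [0.1, 0.1, 0.1]
grip_width: 0.0856
```

```bash
python3 go.py .509 -.2622 .022 90;python3 snap.py m wrist >/dev/null; python3 meas.py m wa
```

```text
t 14.05 pos [ 0.5099 -0.2614  0.0957] xang 90.04 tilt 0.07 F [0.1 0.1 0.1] T [-0.   -0.04  0.02] w 0.0856 q [-0.474  0.499 -0.053  1.02   0.    -0.475]
shift [-0.008 -0.008  0.737]
roll 0.0
washer area 372.0 px [164.5 308.6] ax [17.7 26.9] ->  [ 0.5407 -0.3577  0.012 ] circ [ 540.5 -357.4] 8.4 mean [ 0.5407 -0.3577  0.012 ]
washer area 2752.5 px [160.9 305.6] ax [53.8 68.3] ->  [ 0.5387 -0.3596  0.012 ] circ [ 541.5 -357.9] 22.5 mean [ 0.5389 -0.3591  0.012 ]
washer area 1029.0 px [314.  258.4] ax [33.1 39.7] ->  [ 0.5072 -0.2645  0.012 ] circ [ 507.1 -264.5] 12.1 mean [ 0.5073 -0.2645  0.012 ]
washer area 7140.0 px [314.  258.3] ax [94.1 96.7] ->  [ 0.5071 -0.2645  0.012 ] circ [ 508.3 -264.5] 30.3 mean [ 0.5078 -0.2645  0.012 ]
```

View pics/m_wrist.png

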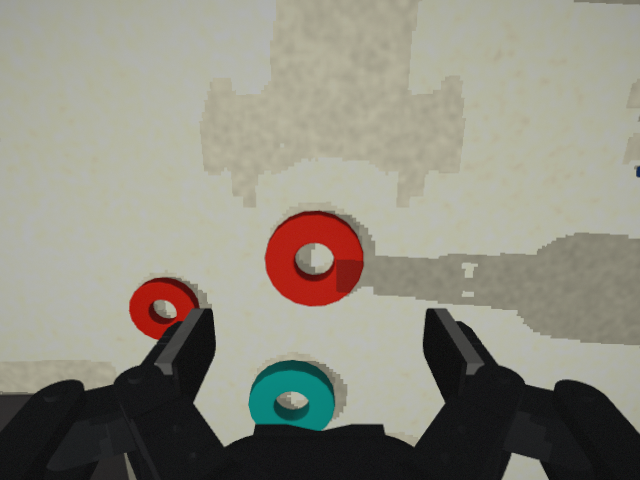

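>>> {"name": "carry_out", "arguments": {
  "moves": [
    [-0.025,-0.018,0.2,0,1],
    [-0.025,-0.018,0.4,0,1],
    [-0.025,-0.018,0.55,0,1],
    [-0.025,-0.018,0.65,0,1],
    [-0.025,-0.018,0.71,0,1],
    [-0.025,-0.018,0.71,0,1],
    [-0.025,-0.018,0.71,0,1]
  ]
}}

```text
clock: 14.8
eef_pos: [0.5086, -0.2654, 0.0257]
tool_rot: [0.707, 0.707, 0.0, 0.001]
ft_force: [0.4, 0.1, -0.3]
grip_width: 0.0856
```

```bash
python3 go.py .508 -.2643 .022 90;python3 snap.py n wrist side>/dev/null; python3 meas.py n wa; python3 -c "
from geo import *
b,_=load('n','side'); cv2.imwrite('pics/nn.png',cv2.resize(b[170:260,310:450],None,fx=5,fy=5))"
```

```text
t 14.8 pos [ 0.5086 -0.2654  0.0257] xang 89.94 tilt 0.09 F [ 0.4  0.1 -0.3] T [ 0.01  0.05 -0.02] w 0.0856 q [-0.481  0.579 -0.127  0.863  0.    -0.48 ]
shift [ 0.011 -0.006  0.037]
roll -0.001
washer area 2151.0 px [100.8 364. ] ax [37.2 80.2] ->  [ 0.5273 -0.3588  0.012 ] circ [ 529.3 -358.9] 20.0 mean [ 0.5283 -0.3593  0.012 ]
washer area 1668.0 px [321.4 319.2] ax [39.  54.6] ->  [ 0.5058 -0.2646  0.012 ] circ [ 505.5 -264.6] 11.4 mean [ 0.5059 -0.2646  0.012 ]
washer area 14539.0 px [321.3 319.4] ax [132.3 140. ] ->  [ 0.5059 -0.2646  0.012 ] circ [ 507.7 -264.7] 31.1 mean [ 0.5069 -0.2646  0.012 ]
```

View pics/n_wrist.png

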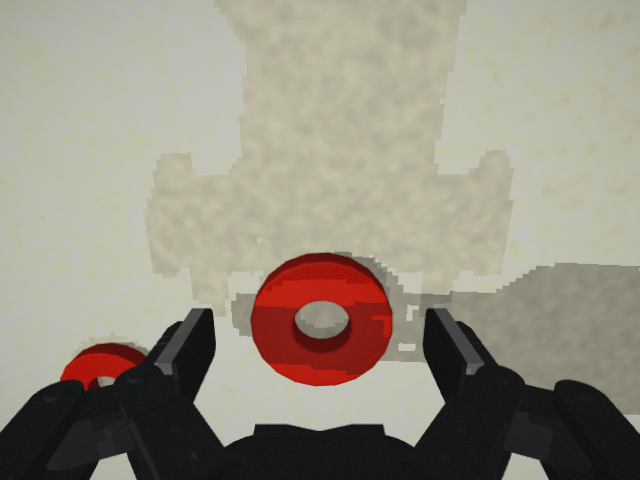

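View pics/nn.png

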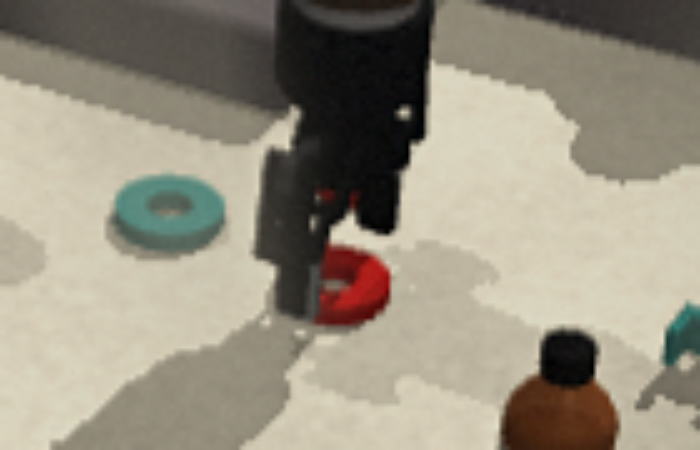

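>>> {"name": "carry_out", "arguments": {
  "moves": [
    [0,-0.015,0.03,0,1],
    [0,-0.015,0.03,0,0.5],
    [0,-0.015,0.03,0,0.3],
    [0,-0.015,0.03,0,-1],
    [0,-0.015,0.03,0,-1],
    [0,-0.015,0.03,0,-1],
    [0,-0.015,0.03,0,-1]
  ]
}}

```text
clock: 15.6
eef_pos: [0.5063, -0.2653, 0.0228]
tool_rot: [0.708, 0.707, 0.0, 0.0]
ft_force: [-2.1, 1.4, 6.7]
grip_width: 0.0575
```

```bash
python3 go.py .508 -.2643 .022 90;python3 snap.py o wrist side>/dev/null; python3 meas.py o wa; python3 -c "
from geo import *
b,_=load('o','side'); cv2.imwrite('pics/oo.png',cv2.resize(b[170:260,310:450],None,fx=5,fy=5))"
```

```text
t 15.6 pos [ 0.5063 -0.2653  0.0228] xang 89.92 tilt 0.02 F [-2.1  1.4  6.7] T [0.26 0.41 0.02] w 0.0575 q [-0.483  0.581 -0.134  0.856 -0.    -0.481]
shift [0.01  0.017 0.008]
roll -0.001
washer area 1810.5 px [ 86.2 375.5] ax [31.9 92.4] ->  [ 0.5285 -0.3637  0.012 ] circ [ 533.7 -360.5] 22.3 mean [ 0.5279 -0.3624  0.012 ]
washer area 1661.5 px [319.  327.5] ax [38.5 55.2] ->  [ 0.5058 -0.2654  0.012 ] circ [ 505.5 -265.5] 11.5 mean [ 0.5058 -0.2654  0.012 ]
washer area 14921.5 px [318.9 327.8] ax [133.7 142.2] ->  [ 0.5059 -0.2655  0.012 ] circ [ 507.7 -265.5] 31.2 mean [ 0.507  -0.2654  0.012 ]
```

View pics/o_wrist.png

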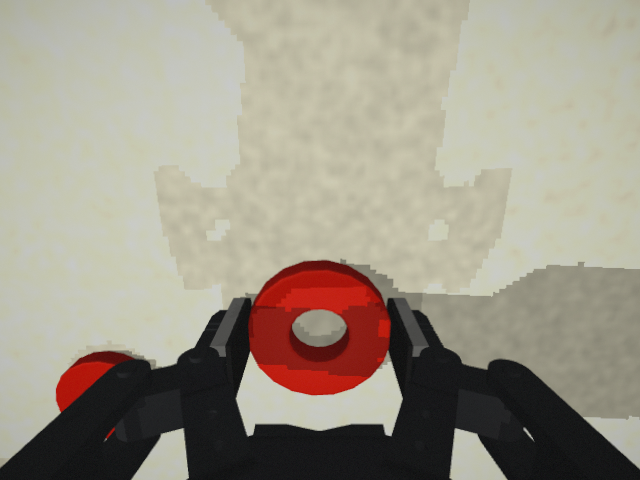

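View pics/oo.png

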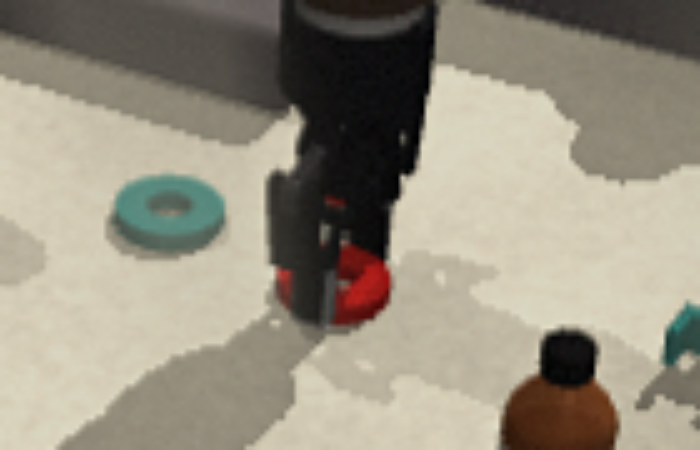

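>>> {"name": "carry_out", "arguments": {
  "moves": [
    [0,0,-0.2,0,-1],
    [0,0,-0.6,0,-1],
    [0.3,0,-1,0,-1],
    [0.7,0,-1,0,-1],
    [1,0,-1,0,-1]
  ]
}}

```text
clock: 16.2
eef_pos: [0.5074, -0.1642, 0.1237]
tool_rot: [0.708, 0.707, 0.001, 0.002]
ft_force: [0.6, 0.1, -1.8]
grip_width: 0.0575
```

>>> {"name": "carry_out", "arguments": {
  "moves": [
    [0.4,0,-0.4,0,-1],
    [0.8,0,-0.8,0,-1],
    [1,0.05,-1.0,0,-1]
  ]
}}

```text
clock: 16.5
eef_pos: [0.5111, -0.0636, 0.2235]
tool_rot: [0.707, 0.707, 0.0, 0.0]
ft_force: [1.7, 0.2, -0.8]
grip_width: 0.0576
```

>>> {"name": "carry_out", "arguments": {
  "moves": [
    [0.45,0,0,0,-1],
    [0.9,0,0,0,-1],
    [1,0,0,0,-1]
  ]
}}

```text
clock: 16.8
eef_pos: [0.5115, 0.0386, 0.2222]
tool_rot: [0.706, 0.708, 0.001, -0.0]
ft_force: [-0.0, -0.9, -0.0]
grip_width: 0.0574
```

>>> {"name": "carry_out", "arguments": {
  "moves": [
    [0.45,0,0,0,-1],
    [0.9,0,0,0,-1],
    [1,0,0,0,-1]
  ]
}}

```text
clock: 17.1
eef_pos: [0.5116, 0.138, 0.2216]
tool_rot: [0.706, 0.708, 0.0, -0.0]
ft_force: [0.3, 0.1, 0.3]
grip_width: 0.0572
```

>>> {"name": "carry_out", "arguments": {
  "moves": [
    [0.4,0,0,0,-1],
    [0.8,0,0,0,-1],
    [1,0,0,0,-1],
    [1,0,0,0,-1],
    [1,0,0,0,-1]
  ]
}}

```text
clock: 17.6
eef_pos: [0.5119, 0.2339, 0.2213]
tool_rot: [0.708, 0.707, -0.001, 0.0]
ft_force: [-0.7, 0.1, -0.3]
grip_width: 0.0573
```

```bash
python3 go.py .512 .2768 .2225 90;python3 snap.py p wrist>/dev/null;python3 go.py .512 .2768 .2225 90
```

```text
t 17.6 pos [0.5119 0.2339 0.2213] xang 89.92 tilt 0.09 F [-0.7  0.1 -0.3] T [-0.01  0.03  0.03] w 0.0573 q [ 4.290e-01  3.820e-01  1.110e-01  1.301e+00 -1.000e-03  4.300e-01]
shift [ 0.429  0.    -0.012]
roll -0.001
t 17.65 pos [0.512  0.2335 0.2215] xang 89.86 tilt 0.08 F [ 0.5 -0.1  0.2] T [ 0.03  0.01 -0.04] w 0.0571 q [ 4.280e-01  3.820e-01  1.110e-01  1.301e+00 -1.000e-03  4.310e-01]
shift [ 0.433 -0.001 -0.011]
roll -0.002
```

View pics/p_wrist.png

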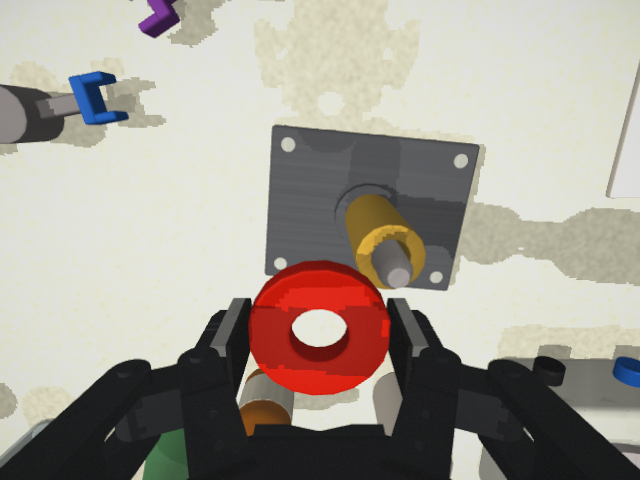

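```bash
python3 - <<'E'
from geo import *
im,m=load('p','wrist')
g=cv2.cvtColor(im,cv2.COLOR_BGR2HSV)[262:295,378:420]
cv2.imwrite('pics/pp.png',cv2.resize(im[220:410,240:440],None,fx=4,fy=3.99,interpolation=cv2.INTER_CUBIC))
Rm=R.from_quat(m['rotation']).as_matrix(); tcp=m['eye']+Rm@np.array([-.0002,-.0394,-.1372]);print('tcp',tcp.round(4))
h=cv2.cvtColor(im,cv2.COLOR_BGR2HSV); k=((h[...,1]>120)&((h[...,0]<8)|(h[...,0]>172))).astype(np.uint8)*255
for c in cv2.findContours(k,1,1)[0]:
    if cv2.contourArea(c)>1000: e=cv2.fitEllipse(c);print(cv2.contourArea(c),np.round(e[0],1),np.round(e[1],1),[ (plane(m,[e[0]],tcp[2]+dz)[0]-tcp).round(4)[:2] for dz in(-.0105,-.0165,-.0225)])
E
```

```text
tcp [0.5119 0.2335 0.2213]
1675.0 [319.  327.6] [38.8 55.2] [array([-0.0007,  0.0003]), array([0.003 , 0.0003]), array([0.0067, 0.0002])]
15019.0 [318.7 327.9] [134.3 142.5] [array([-0.0005,  0.0002]), array([0.0032, 0.0002]), array([0.0069, 0.0001])]
```

View pics/pp.png

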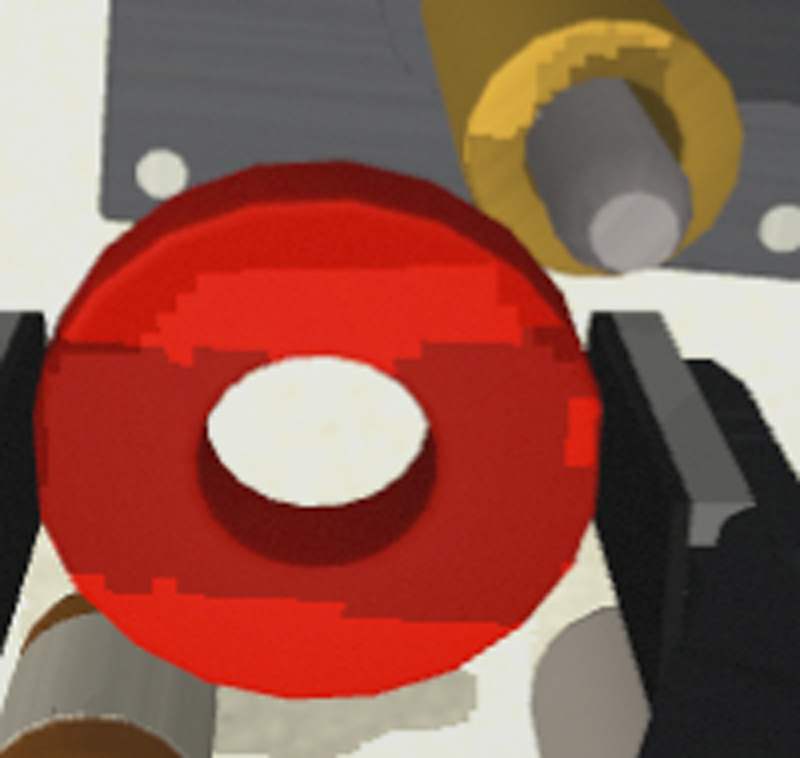

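```bash
python3 - <<'E'
from geo import *
im,m=load('p','wrist')
tcp=np.array([.5119,.2335,.2213])
print('tip',plane(m,[(399.75,278.1)],.16).round(4)); w=plane(m,[(319.3,334.5),(319.4,333)],tcp[2]-.0105);print('washer',w.round(4))
def el(z,c,r):
    a=np.linspace(0,6.283,73);q=proj(m,np.c_[c[0]+r*np.cos(a),c[1]+r*np.sin(a),np.full(73,z)]);return q.min(0).round(1),q.max(0).round(1)
for dx in(0,.0025,.005): print(dx,el(tcp[2]-.0105,tcp+[dx,0,0],.012),el(tcp[2]-.0105,tcp+[dx,0,0],.03))
print('obs hole',(240+197/4,220+354/3.99),(240+437/4,220+567/3.99),'outer',(240+36/4,220+200/3.99),(240+600/4,220+698/3.99))
E
```

```text
tip [[0.512  0.2773 0.16  ]]
washer [[0.5144 0.2339 0.2108]
 [0.5137 0.2339 0.2108]]
0 (array([288.8, 302.5]), array([347.9, 354.3])) (array([244.4, 260.1]), array([392.3, 390.1]))
0.0025 (array([289. , 308.1]), array([347.7, 359.4])) (array([244.7, 266.2]), array([392. , 394.9]))
0.005 (array([289.1, 313.7]), array([347.6, 364.5])) (array([245.1, 272.2]), array([391.6, 399.6]))
obs hole (289.25, 308.7218045112782) (349.25, 362.10526315789474) outer (249.0, 270.125313283208) (390.0, 394.937343358396)
```

>>> {"name": "carry_out", "arguments": {
  "moves": [
    [0.2,-0.025,0,0,-1],
    [0.4,-0.025,0,0,-1],
    [0.43,-0.025,0.1,0,-1],
    [0.43,-0.025,0.2,0,-1],
    [0.43,-0.025,0.26,0,-1],
    [0.43,-0.025,0.26,0,-1],
    [0.43,-0.025,0.26,0,-1]
  ]
}}

```text
clock: 18.35
eef_pos: [0.5095, 0.2768, 0.1955]
tool_rot: [0.708, 0.706, -0.0, -0.0]
ft_force: [-0.1, 0.3, -1.1]
grip_width: 0.0574
```

```bash
python3 go.py .5095 .2766 .1525 90;python3 snap.py q wrist scene side>/dev/null;python3 go.py .5095 .2766 .1525 90;  python3 - <<'E'
from geo import *
a,_=load('q','scene');b,_=load('q','side');c,m=load('q','wrist')
a=cv2.resize(a[110:210,365:435],None,fx=4,fy=4);b=cv2.resize(b[260:360,205:275],None,fx=4,fy=4)
c=cv2.resize(c[220:420,240:400],(320,400))
cv2.imwrite('pics/qq.png',np.hstack([a,b,c]))
Rm=R.from_quat(m['rotation']).as_matrix(); print(m['eye']+Rm@np.array([-.0002,-.0394,-.1372]))
E
```

```text
t 18.35 pos [0.5095 0.2768 0.1955] xang 89.86 tilt 0.06 F [-0.1  0.3 -1.1] T [-0.01  0.01 -0.02] w 0.0574 q [ 0.498  0.43   0.115  1.257 -0.     0.5  ]
shift [-0.002 -0.     0.43 ]
roll -0.002
t 18.5 pos [0.5099 0.2776 0.1963] xang 89.89 tilt 0.05 F [-0.8 -0.2 -0. ] T [-0.   -0.    0.04] w 0.0573 q [ 0.499  0.429  0.116  1.257 -0.     0.5  ]
shift [-0.01  -0.004  0.438]
roll -0.001
[0.50949779 0.27639541 0.19544258]
```

View pics/qq.png

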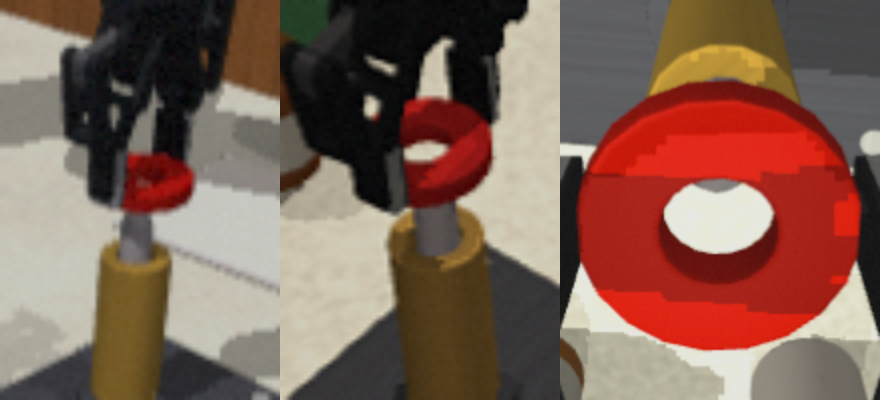

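>>> {"name": "carry_out", "arguments": {
  "moves": [
    [0,0,0.08,0,-1],
    [0,0,0.16,0,-1],
    [0,0,0.22,0,-1],
    [0,0,0.22,0,-1],
    [0,0,0.22,0,-1]
  ]
}}

```text
clock: 19.0
eef_pos: [0.5093, 0.2777, 0.1733]
tool_rot: [0.708, 0.707, -0.0, -0.0]
ft_force: [0.5, 0.0, -1.3]
grip_width: 0.0573
```

```bash
python3 go.py .5095 .2766 .1525 90;python3 snap.py r wrist side>/dev/null;  python3 - <<'E'
from geo import *
b,_=load('r','side');c,m=load('r','wrist')
b=cv2.resize(b[260:360,205:275],None,fx=4,fy=4)
c=cv2.resize(c[220:420,240:400],(320,400))
cv2.imwrite('pics/rr.png',np.hstack([b,c]))
E
```

```text
t 19.0 pos [0.5093 0.2777 0.1733] xang 89.93 tilt 0.05 F [ 0.5  0.  -1.3] T [ 0.   -0.01 -0.01] w 0.0573 q [0.499 0.445 0.078 1.205 0.    0.5  ]
shift [-0.011  0.002  0.208]
roll -0.001
```

View pics/rr.png

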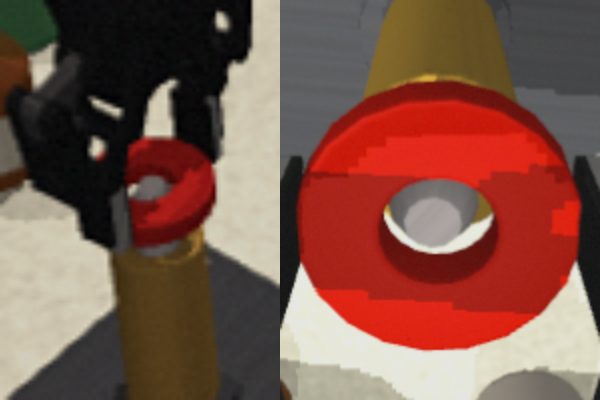

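>>> {"name": "carry_out", "arguments": {
  "moves": [
    [-0.01,0,0.04,0,-1],
    [-0.01,0,0.08,0,-1],
    [-0.01,0,0.12,0,-1],
    [-0.01,0,0.16,0,-1],
    [-0.01,0,0.19,0,-1],
    [-0.01,0,0.19,0,-1]
  ]
}}

```text
clock: 19.7
eef_pos: [0.5092, 0.2766, 0.1541]
tool_rot: [0.708, 0.707, -0.001, -0.0]
ft_force: [0.5, -0.7, -0.9]
grip_width: 0.0575
```

```bash
python3 go.py .5095 .2766 .1525 90;python3 snap.py s wrist side>/dev/null;  python3 - <<'E'
from geo import *
b,_=load('s','side');c,m=load('s','wrist')
b=cv2.resize(b[260:360,205:275],None,fx=4,fy=4)
c=cv2.resize(c[220:420,240:400],(320,400))
cv2.imwrite('pics/ss.png',np.hstack([b,c]))
E
```

```text
t 19.7 pos [0.5092 0.2766 0.1541] xang 89.93 tilt 0.07 F [ 0.5 -0.7 -0.9] T [ 0.03  0.01 -0.03] w 0.0575 q [0.498 0.458 0.046 1.161 0.    0.499]
shift [-0.     0.003  0.016]
roll -0.001
```

View pics/ss.png

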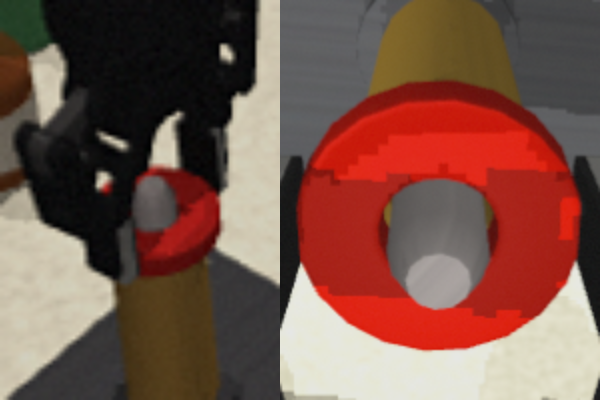

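The washer is around the post and almost down. I'll step down until contact.

>>> {"name": "carry_out", "arguments": {
  "moves": [
    [0,0,0.01,0,-1],
    [0,0,0.01,0,-1],
    [0,0,0.01,0,-1]
  ]
}}

```text
clock: 20.1
eef_pos: [0.5096, 0.2768, 0.1539]
tool_rot: [0.708, 0.707, 0.0, 0.0]
ft_force: [0.5, 1.5, 0.2]
grip_width: 0.0574
```

>>> {"name": "carry_out", "arguments": {
  "moves": [
    [0,0,0.01,0,-1],
    [0,0,0.01,0,-1],
    [0,0,0.01,0,-1]
  ]
}}

```text
clock: 20.4
eef_pos: [0.5096, 0.2768, 0.1528]
tool_rot: [0.708, 0.707, 0.0, 0.0]
ft_force: [-0.5, -0.1, -0.7]
grip_width: 0.0571
```

>>> {"name": "carry_out", "arguments": {
  "moves": [
    [0,0,0.005,0,-1],
    [0,0,0.005,0,-1],
    [0,0,0.005,0,-1]
  ]
}}

```text
clock: 20.7
eef_pos: [0.5097, 0.2768, 0.1528]
tool_rot: [0.708, 0.707, 0.0, 0.0]
ft_force: [-0.4, -1.4, 3.9]
grip_width: 0.0578
```

Contact. I'll release and lift.

>>> {"name": "carry_out", "arguments": {
  "moves": [
    [0,0,0,0,1],
    [0,0,0,0,1],
    [0,0,0,0,1],
    [0,0,0,0,1],
    [0,0,0,0,1],
    [0,0,-0.4,0,1],
    [0,0,-0.8,0,1],
    [0,0,-0.9,0,1],
    [0,0,-0.9,0,1],
    [0,0,-0.9,0,1]
  ]
}}

```text
clock: 21.7
eef_pos: [0.5092, 0.2765, 0.2413]
tool_rot: [0.708, 0.707, -0.001, -0.0]
ft_force: [-0.2, -0.2, -0.7]
grip_width: 0.0858
```

```bash
python3 go.py .4265 -.0118 .2 10.7;python3 snap.py t wrist side scene>/dev/null;  python3 - <<'E'
from geo import *
a,_=load('t','scene');b,_=load('t','side');c,m=load('t','wrist')
a=cv2.resize(a[130:230,365:435],None,fx=4,fy=4);b=cv2.resize(b[280:380,205:275],None,fx=4,fy=4)
c=cv2.resize(c[220:420,240:400],(320,400))
cv2.imwrite('pics/tt.png',np.hstack([a,b,c]))
E
```

```text
t 21.7 pos [0.5092 0.2765 0.2413] xang 89.92 tilt 0.08 F [-0.2 -0.2 -0.7] T [ 0.01  0.02 -0.05] w 0.0858 q [0.498 0.407 0.2   1.365 0.    0.499]
shift [-2.884 -0.822  0.416]
roll 0.88
```

View pics/tt.png

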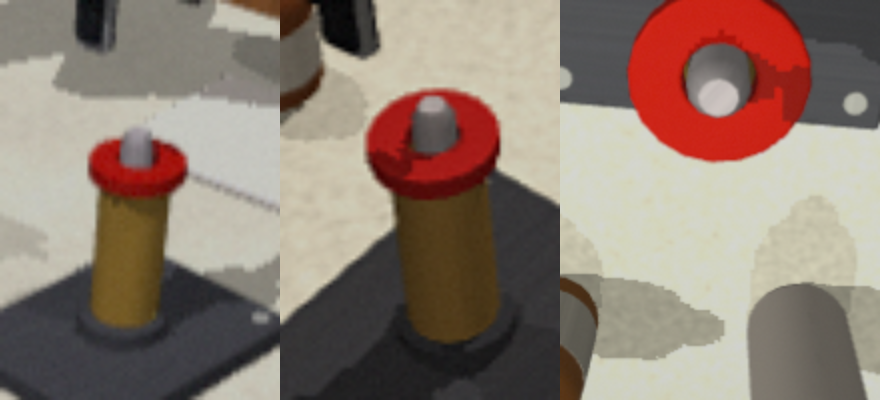

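>>> {"name": "carry_out", "arguments": {
  "moves": [
    [-0.3,-0.2,0,0.88,1],
    [-0.6,-0.4,0,0.88,1],
    [-1,-0.8,0,0.88,1],
    [-1,-0.8,0,0.88,1],
    [-1,-0.8,0,0.88,1],
    [-1,-0.8,0,0.88,1],
    [-1,-0.8,0,0.88,1],
    [-1,-0.8,0,0.88,1],
    [-1,-0.8,0,0.88,1],
    [-1,-0.8,0,0.88,1],
    [-1,-0.8,0,0.88,1]
  ]
}}

```text
clock: 22.95
eef_pos: [0.4288, 0.1766, 0.2411]
tool_rot: [0.996, 0.094, -0.001, 0.0]
ft_force: [-0.4, 0.5, -0.4]
grip_width: 0.0855
```

```bash
python3 go.py .4265 -.0118 .2 10.7;python3 snap.py u wrist >/dev/null; python3 meas.py u he
```

```text
t 22.95 pos [0.4288 0.1766 0.2411] xang 10.74 tilt 0.14 F [-0.4  0.5 -0.4] T [ 0.03 -0.01 -0.08] w 0.0855 q [ 0.391  0.178 -0.114  1.281  0.     1.774]
shift [-0.373  1.847  0.413]
roll 0.0
jaw [288.4 417.7] 360.5 [ 0.4398 -0.0739  0.022 ]
jaw [284.4 321.3] 666.0 [0.415  0.0505 0.022 ]
```

View pics/u_wrist.png

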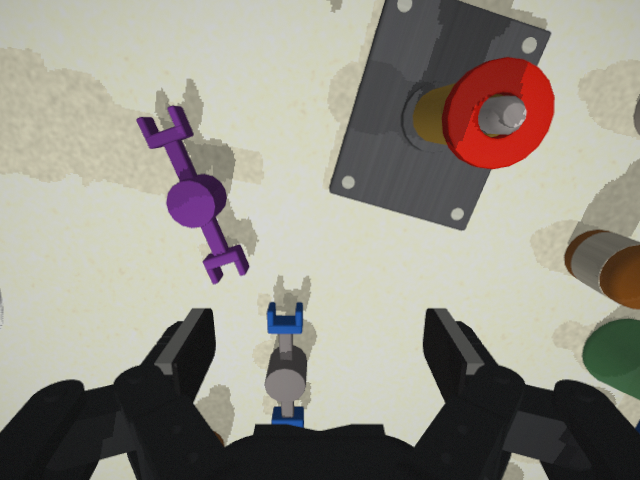

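>>> {"name": "carry_out", "arguments": {
  "moves": [
    [-0.2,0.4,0,0,1],
    [-0.37,0.8,0.2,0,1],
    [-0.37,1,0.4,0,1],
    [-0.37,1,0.4,0,1]
  ]
}}

```text
clock: 23.4
eef_pos: [0.4095, 0.0695, 0.1998]
tool_rot: [0.996, 0.092, -0.003, 0.0]
ft_force: [-0.3, 0.2, 0.2]
grip_width: 0.0853
```

>>> {"name": "carry_out", "arguments": {
  "moves": [
    [0,0.4,0.2,0,1],
    [0,0.6,0.4,0,1],
    [0,0.6,0.6,0,1],
    [0,0.6,0.6,0,1],
    [0,0.6,0.6,0,1]
  ]
}}

```text
clock: 23.9
eef_pos: [0.4231, 0.0135, 0.1427]
tool_rot: [0.996, 0.094, -0.0, -0.0]
ft_force: [-0.5, -0.1, 0.4]
grip_width: 0.0856
```

```bash
python3 go.py .4265 -.0118 .06 10.7;python3 snap.py v wrist >/dev/null; python3 meas.py v he
```

```text
t 23.9 pos [0.4231 0.0135 0.1427] xang 10.79 tilt 0.03 F [-0.5 -0.1  0.4] T [ 0.    0.   -0.02] w 0.0856 q [ 0.032  0.181 -0.385  1.005  0.     1.414]
shift [-0.013  0.255  0.827]
roll 0.001
jaw [317.9 355.5] 1134.0 [ 0.4394 -0.0776  0.022 ]
jaw [319. 186.] 1477.0 [0.4155 0.0518 0.022 ]
```

View pics/v_wrist.png

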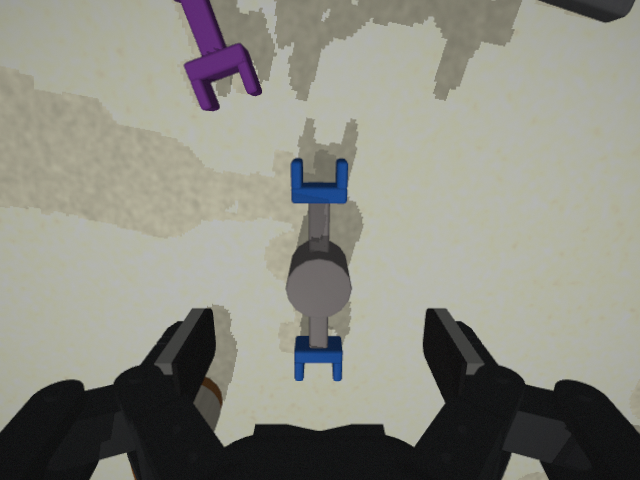

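```bash
python3 - <<'E'
from geo import *
im,m=load('v','wrist'); print(plane(m,[(319,288)],.044).round(4))
h=cv2.cvtColor(im,cv2.COLOR_BGR2HSV)[235:330,275:365]; k=((h[...,2]>118)&(h[...,1]<45)&(h[...,2]<165)).astype(np.uint8)*255
c=max(cv2.findContours(k,0,1)[0],key=cv2.contourArea)+np.array([275,235]); print(cv2.boundingRect(c),cv2.contourArea(c))
E
python3 go.py .4277 -.0125 .036 10.5
```

```text
[[ 0.4275 -0.0107  0.044 ]]
(328, 300, 23, 30) 396.0
t 23.95 pos [0.4236 0.0135 0.1433] xang 10.8 tilt 0.07 F [-0.3  0.9  0.8] T [ 0.02 -0.01  0.01] w 0.0855 q [ 0.032  0.18  -0.385  1.005  0.     1.414]
shift [-0.01   0.263  1.072]
roll 0.003
```

>>> {"name": "carry_out", "arguments": {
  "moves": [
    [-0.005,0.25,0.2,0,1],
    [-0.005,0.25,0.4,0,1],
    [-0.005,0.25,0.6,0,1],
    [-0.005,0.25,0.7,0,1],
    [-0.005,0.25,0.7,0,1]
  ]
}}

```text
clock: 24.45
eef_pos: [0.4267, -0.0113, 0.0721]
tool_rot: [0.996, 0.094, -0.001, -0.0]
ft_force: [-1.0, -0.3, 0.4]
grip_width: 0.0856
```

```bash
python3 snap.py w wrist >/dev/null; python3 go.py .4275 -.0115 .036 10.5
```

```text
t 24.5 pos [ 0.4274 -0.0114  0.0728] xang 10.78 tilt 0.01 F [-0.2  0.  -0.1] T [ 0.   -0.    0.03] w 0.0852 q [-0.027  0.281 -0.473  0.817  0.     1.356]
shift [0.001 0.001 0.368]
roll 0.003
```

View pics/w_wrist.png

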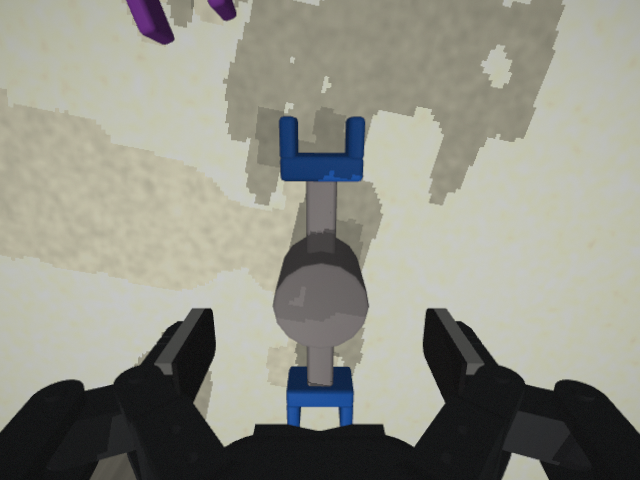

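Aligned: the hub is at (321,305) and the arms run vertically in the picture. I'll go down and grip.

>>> {"name": "carry_out", "arguments": {
  "moves": [
    [0.01,0,0.15,0,1],
    [0.01,0,0.3,0,1],
    [0.01,0,0.36,0,1],
    [0.01,0,0.36,0,1],
    [0.01,0,0.36,0,1],
    [0.01,0,0.36,0,-1],
    [0.01,0,0.36,0,-1],
    [0.01,0,0.36,0,-1],
    [0.01,0,0.36,0,-1],
    [0.01,0,0.36,0,-1],
    [0.01,0,0.36,0,-1]
  ]
}}

```text
clock: 25.6
eef_pos: [0.4282, -0.0117, 0.037]
tool_rot: [0.996, 0.093, 0.0, 0.0]
ft_force: [-1.7, -0.0, 6.0]
grip_width: 0.0423
```

```bash
python3 snap.py x wrist >/dev/null; python3 meas.py x he; python3 go.py .4275 -.0115 .036 10.5
```

```text
jaw [343.7 418.7] 229.0 [ 0.4485 -0.0591  0.022 ]
jaw [292.5 418.5] 231.5 [ 0.4254 -0.0634  0.022 ]
jaw [319.5 161.8] 5647.0 [0.4158 0.0528 0.022 ]
t 25.65 pos [ 0.4282 -0.0117  0.037 ] xang 10.72 tilt 0.04 F [-0.9 -0.6  6. ] T [0.   0.28 0.02] w 0.0424 q [-0.027  0.339 -0.512  0.719 -0.     1.356]
shift [-0.006 -0.004  0.01 ]
roll 0.002
```

View pics/x_wrist.png

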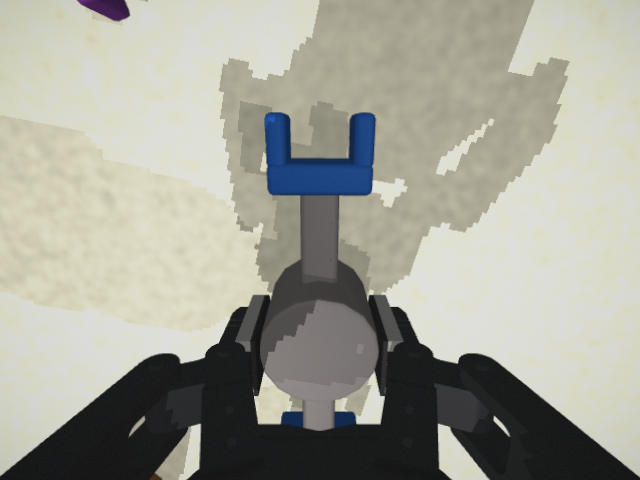

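```bash
python3 - <<'E'
from geo import *
im,m=load('x','wrist'); Rm=R.from_quat(m['rotation']).as_matrix(); tcp=m['eye']+Rm@np.array([-.0002,-.0394,-.1372]);print('tcp',tcp.round(4))
a=np.linspace(0,6.283,73)
for d in(-.002,0,.002,.004):
    u=np.array([np.sin(np.radians(10.7)),-np.cos(np.radians(10.7))]) # tool y
    c=tcp[:2]+u*d; q=proj(m,np.c_[c[0]+.022*np.cos(a),c[1]+.022*np.sin(a),np.full(73,.044)]);print(d,q.min(0).round(1),q.max(0).round(1))
cv2.imwrite('pics/xx.png',cv2.resize(im[250:450,230:410],None,fx=3,fy=3,interpolation=cv2.INTER_CUBIC))
E
```

```text
tcp [ 0.4277 -0.0125  0.0369]
-0.002 [256.8 295.4] [379.7 401.1]
0 [257.1 300.6] [379.4 405.4]
0.002 [257.3 305.9] [379.2 409.7]
0.004 [257.6 311.1] [378.9 414. ]
```

View pics/xx.png

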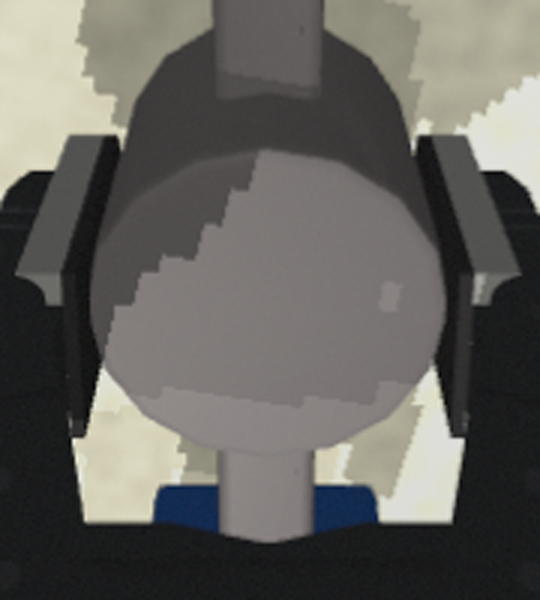

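>>> {"name": "carry_out", "arguments": {
  "moves": [
    [0,0,-0.2,0,-1],
    [0,0,-0.6,0,-1],
    [0,0,-1,0,-1],
    [0,0,-1,0,-1]
  ]
}}

```text
clock: 26.05
eef_pos: [0.4316, -0.0118, 0.1411]
tool_rot: [0.996, 0.093, 0.005, 0.001]
ft_force: [1.5, -0.1, -1.3]
grip_width: 0.0425
```

>>> {"name": "carry_out", "arguments": {
  "moves": [
    [0.2,-0.3,-0.4,0,-1],
    [0.5,-0.6,-0.8,0,-1],
    [0.6,-1,-1,0,-1],
    [0.6,-1,-1,0,-1]
  ]
}}

```text
clock: 26.45
eef_pos: [0.4707, 0.1017, 0.2387]
tool_rot: [0.995, 0.096, 0.003, -0.001]
ft_force: [-0.2, -0.4, -3.2]
grip_width: 0.0424
```

```bash
python3 go.py .5119 .2758 .24 -5.3
```

```text
t 26.45 pos [0.4707 0.1017 0.2387] xang 10.98 tilt 0.38 F [-0.2 -0.4 -3.2] T [-0.04 -0.01  0.02] w 0.0424 q [ 0.212  0.208 -0.083  1.273  0.002  1.591]
shift [ 0.736 -1.631 -0.005]
roll 0.181
```

>>> {"name": "carry_out", "arguments": {
  "moves": [
    [0.3,-0.4,0,0.178,-1],
    [0.5,-0.8,0,0.178,-1],
    [0.74,-1,0,0.178,-1],
    [0.74,-1,0,0.178,-1],
    [0.74,-1,0,0.178,-1],
    [0.74,-1,0,0.178,-1]
  ]
}}

```text
clock: 27.05
eef_pos: [0.5214, 0.2085, 0.235]
tool_rot: [0.999, -0.047, -0.001, 0.001]
ft_force: [-0.1, 0.5, -2.0]
grip_width: 0.0424
```

```bash
python3 go.py .5119 .2758 .24 -5.3;python3 snap.py y wrist >/dev/null;python3 go.py .5119 .2758 .24 -5.3
```

```text
t 27.05 pos [0.5214 0.2085 0.235 ] xang -5.34 tilt 0.19 F [-0.1  0.5 -2. ] T [ 0.06 -0.01 -0.  ] w 0.0424 q [ 0.381  0.375  0.136  1.335 -0.     2.045]
shift [-0.157 -0.661 -0.051]
roll -0.0
t 27.1 pos [0.5215 0.2084 0.2355] xang -5.37 tilt 0.13 F [-0.   0.3 -2.2] T [0.02 0.   0.02] w 0.0423 q [ 0.38   0.374  0.136  1.335 -0.     2.045]
shift [-0.159 -0.662 -0.045]
roll -0.001
```

View pics/y_wrist.png

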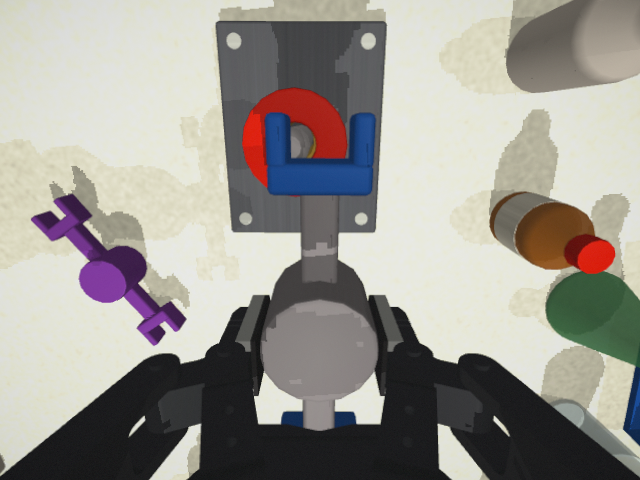

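```bash
python3 - <<'E'
from geo import *
im,m=load('y','wrist'); g=cv2.cvtColor(im,cv2.COLOR_BGR2GRAY);P=[]
for x,y in((234,41),(368,41),(361,218),(246,218)):
    w=g[y-9:y+10,x-9:x+10].astype(float); w=np.where(w>125,1.,0); yy,xx=np.mgrid[-9:10,-9:10]
    p=(x+(w*xx).sum()/w.sum(),y+(w*yy).sum()/w.sum()); P.append(plane(m,[p],.019)[0]); print(np.round(p,1),w.sum(),P[-1].round(4))
P=np.array(P); c=P.mean(0);print('ctr',c.round(4))
for v in(P[1]-P[0],P[2]-P[3]):print(np.degrees(np.arctan2(v[1],v[0])))
for v in(P[0]-P[3],P[1]-P[2]):print(np.degrees(np.arctan2(v[1],v[0]))-90)
Rm=R.from_quat(m['rotation']).as_matrix(); print('tcp',(m['eye']+Rm@np.array([-.0002,-.0394,-.1372])).round(4))
E
```

```text
[233.4  40.4] 211.0 [0.464 0.356 0.019]
[367.9  40.8] 207.0 [0.5736 0.3457 0.019 ]
[360.9 218.4] 138.0 [0.5597 0.1964 0.019 ]
[245.2 218.3] 128.0 [0.45   0.2066 0.019 ]
ctr [0.5118 0.2762 0.019 ]
-5.419986525404317
-5.321214015625223
-5.364009030597003
-5.3042970796654885
tcp [0.5208 0.2078 0.2349]
```

>>> {"name": "carry_out", "arguments": {
  "moves": [
    [-0.1,-0.3,0,0,-1],
    [-0.157,-0.6,0,0,-1],
    [-0.157,-0.665,0,0,-1],
    [-0.157,-0.665,0.1,0,-1],
    [-0.157,-0.665,0.15,0,-1],
    [-0.157,-0.665,0.15,0,-1],
    [-0.157,-0.665,0.15,0,-1]
  ]
}}

```text
clock: 27.8
eef_pos: [0.5129, 0.2762, 0.2209]
tool_rot: [0.999, -0.047, -0.0, 0.0]
ft_force: [-0.3, -0.3, -2.4]
grip_width: 0.0424
```

```bash
python3 snap.py z wrist scene side>/dev/null;python3 go.py .5117 .2758 .179 -5.35;  python3 - <<'E'
from geo import *
a,ma=load('z','scene');b,mb=load('z','side');c,m=load('z','wrist')
Rm=R.from_quat(m['rotation']).as_matrix(); t=m['eye']+Rm@np.array([-.0002,-.0394,-.1372]);print('tcp',t.round(4))
aa=np.linspace(0,6.283,181)
for n,mm in(('scene',ma),('side',mb)):
    q=proj(mm,np.c_[.512+.022*np.cos(aa),.2767+.022*np.sin(aa),np.full(181,t[2]-.037)]);print(n,'ideal hub bottom',q.min(0).round(1),q.max(0).round(1), 'mid',((q.min(0)+q.max(0))/2).round(1))
a=cv2.resize(a[100:220,355:445],None,fx=4.5,fy=4.5);b=cv2.resize(b[250:370,195:285],None,fx=4.5,fy=4.5)
cv2.imwrite('pics/zz.png',np.hstack([a,b]))
E
```

```text
t 27.95 pos [0.5133 0.277  0.2217] xang -5.35 tilt 0.04 F [ 0.1 -0.7 -2.3] T [ 0.01  0.02 -0.02] w 0.0423 q [ 0.495  0.422  0.171  1.32  -0.     2.159]
shift [-0.015  0.013  0.427]
roll 0.0
tcp [0.5123 0.2755 0.2208]
scene ideal hub bottom [390.9 149.1] [409.4 157.3] mid [400.2 153.2]
side ideal hub bottom [229.2 287.2] [254.7 304.4] mid [241.9 295.8]
```

View pics/zz.png

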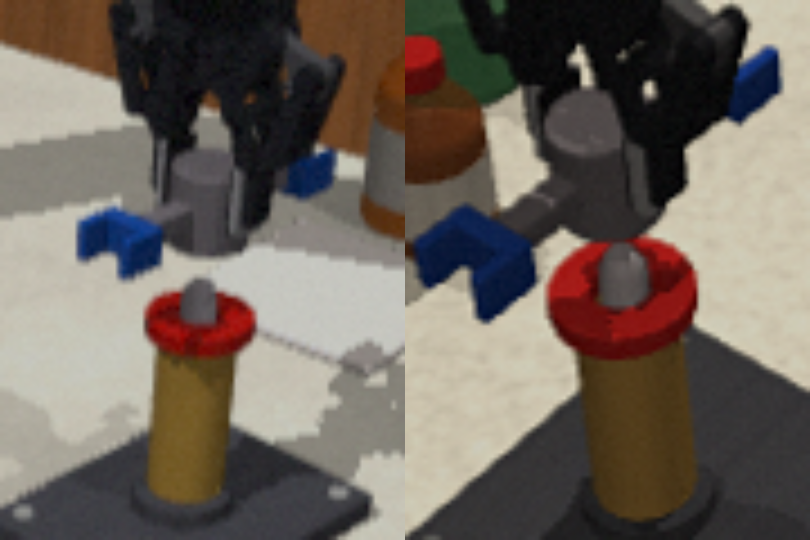

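View pics/z_wrist.png

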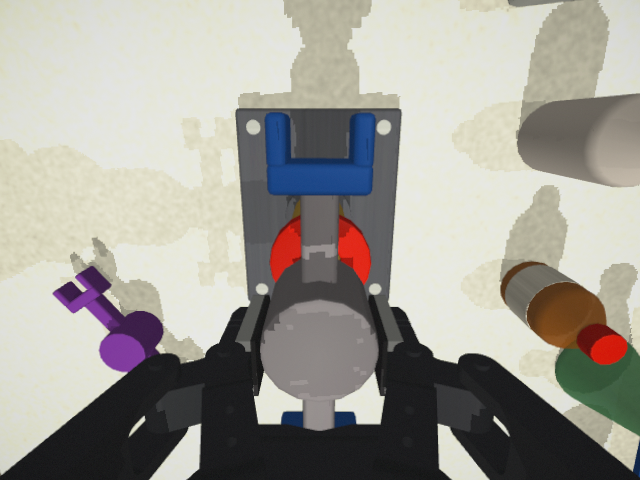

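>>> {"name": "carry_out", "arguments": {
  "moves": [
    [-0.008,0.005,0.08,0,-1],
    [-0.008,0.005,0.16,0,-1],
    [-0.008,0.005,0.24,0,-1],
    [-0.008,0.005,0.28,0,-1],
    [-0.008,0.005,0.28,0,-1],
    [-0.008,0.005,0.28,0,-1]
  ]
}}

```text
clock: 28.55
eef_pos: [0.5121, 0.2771, 0.1932]
tool_rot: [0.999, -0.046, -0.0, 0.0]
ft_force: [-0.2, 0.4, -3.1]
grip_width: 0.0424
```

```bash
python3 snap.py A scene side>/dev/null;python3 go.py .5117 .2758 .179 -5.35;  python3 - <<'E'
from geo import *
a,ma=load('A','scene');b,mb=load('A','side')
a=cv2.resize(a[110:230,355:445],None,fx=4.5,fy=4.5);b=cv2.resize(b[260:380,195:285],None,fx=4.5,fy=4.5)
cv2.imwrite('pics/AA.png',np.hstack([a,b]))
E
```

```text
t 28.65 pos [0.5124 0.2772 0.1937] xang -5.29 tilt 0.05 F [-0.3 -0.  -1.3] T [ 0.01 -0.02  0.01] w 0.0423 q [0.496 0.435 0.118 1.253 0.    2.159]
shift [-0.005  0.015  0.147]
roll 0.001
```

View pics/AA.png

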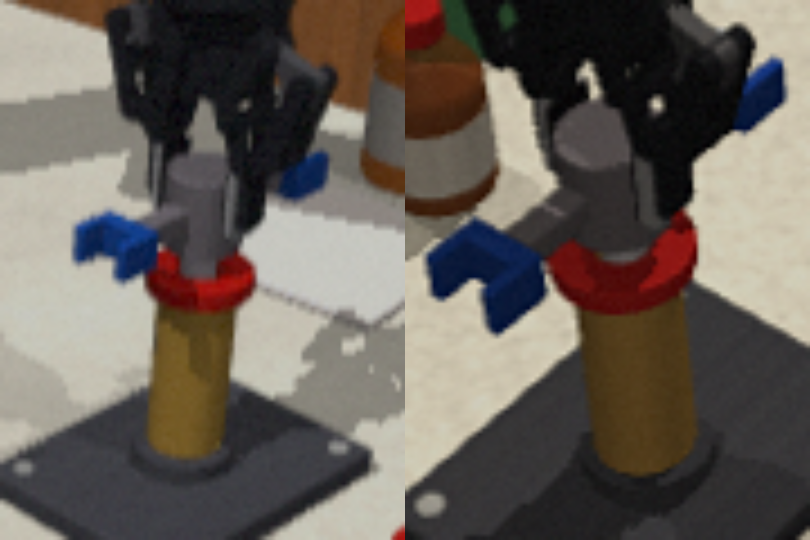

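>>> {"name": "carry_out", "arguments": {
  "moves": [
    [-0.004,0.006,0.03,0,-1],
    [-0.004,0.006,0.06,0,-1],
    [-0.004,0.006,0.09,0,-1],
    [-0.004,0.006,0.11,0,-1],
    [-0.004,0.006,0.11,0,-1]
  ]
}}

```text
clock: 29.15
eef_pos: [0.5114, 0.2763, 0.1818]
tool_rot: [0.999, -0.046, -0.0, 0.0]
ft_force: [-0.2, -0.3, -2.8]
grip_width: 0.0424
```

>>> {"name": "carry_out", "arguments": {
  "moves": [
    [0,0,0.01,0,-1],
    [0,0,0.02,0,-1],
    [0,0,0.02,0,-1],
    [0,0,0.02,0,-1]
  ]
}}

```text
clock: 29.55
eef_pos: [0.5117, 0.2764, 0.1803]
tool_rot: [0.999, -0.046, 0.0, -0.0]
ft_force: [-0.9, 0.0, -2.4]
grip_width: 0.0425
```

>>> {"name": "carry_out", "arguments": {
  "moves": [
    [0,0,0.01,0,-1],
    [0,0,0.01,0,-1],
    [0,0,0.01,0,-1]
  ]
}}

```text
clock: 29.85
eef_pos: [0.5116, 0.2764, 0.1793]
tool_rot: [0.999, -0.046, -0.0, 0.0]
ft_force: [-0.6, 0.7, -2.5]
grip_width: 0.0422
```

>>> {"name": "carry_out", "arguments": {
  "moves": [
    [0,0,0.008,0,-1],
    [0,0,0.008,0,-1],
    [0,0,0.008,0,-1]
  ]
}}

```text
clock: 30.15
eef_pos: [0.5118, 0.2766, 0.1791]
tool_rot: [0.999, -0.046, 0.0, -0.0]
ft_force: [-0.8, -1.0, 1.2]
grip_width: 0.0425
```

>>> {"name": "carry_out", "arguments": {
  "moves": [
    [0,0,0.006,0,-1],
    [0,0,0.006,0,-1],
    [0,0,0.006,0,-1]
  ]
}}

```text
clock: 30.45
eef_pos: [0.5119, 0.2767, 0.1791]
tool_rot: [0.999, -0.046, 0.001, -0.001]
ft_force: [-0.8, -1.0, 5.9]
grip_width: 0.0421
```

```bash
python3 snap.py B wrist scene side>/dev/null;python3 go.py .5117 .2758 .179 -5.35;  python3 - <<'E'
from geo import *
a,ma=load('B','scene');b,mb=load('B','side')
a=cv2.resize(a[110:230,355:445],None,fx=4.5,fy=4.5);b=cv2.resize(b[260:380,195:285],None,fx=4.5,fy=4.5)
cv2.imwrite('pics/BB.png',np.hstack([a,b]))
E
```

```text
t 30.6 pos [0.5119 0.2767 0.1791] xang -5.3 tilt 0.09 F [-0.9 -0.8  5.5] T [-0.23  0.5  -0.01] w 0.0425 q [0.495 0.442 0.09  1.217 0.    2.159]
shift [-0.001  0.009  0.001]
roll 0.001
```

View pics/BB.png

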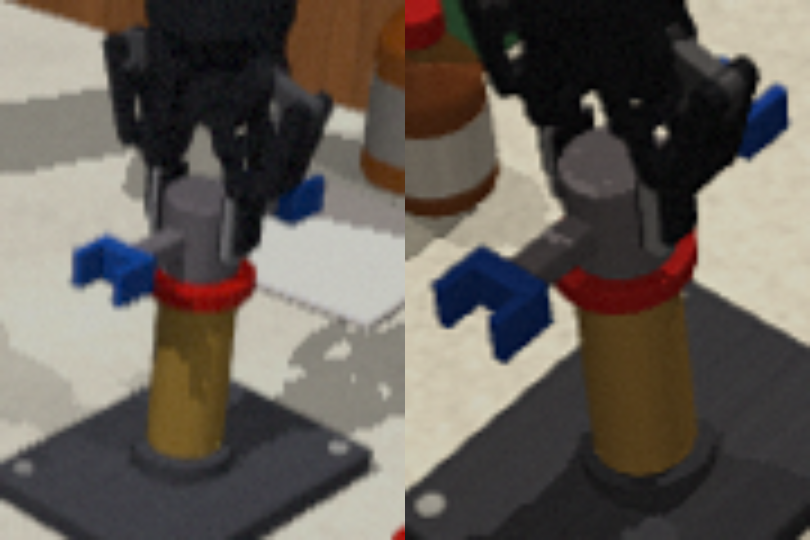

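Seated at TCP z 0.179, as predicted, with contact force. I'll release, keeping the jaws moderately open so they clear, then rise.

>>> {"name": "carry_out", "arguments": {
  "moves": [
    [0,0,0,0,1],
    [0,0,0,0,1],
    [0,0,0,0,1],
    [0,0,0,0,1],
    [0,0,0,0,1],
    [0,0,0,0,1],
    [0,0,-0.3,0,1],
    [0,0,-0.7,0,1],
    [0,0,-0.9,0,1],
    [0,0,-0.9,0,1],
    [0,0,-0.9,0,1]
  ]
}}

```text
clock: 31.7
eef_pos: [0.5117, 0.2765, 0.2679]
tool_rot: [0.999, -0.046, 0.0, -0.0]
ft_force: [0.0, -0.1, -0.0]
grip_width: 0.0852
```

```bash
python3 snap.py C wrist scene side>/dev/null;python3 go.py .4 .2758 .25 -5.35;  python3 - <<'E'
from geo import *
a,ma=load('C','scene');b,mb=load('C','side')
a=cv2.resize(a[110:230,355:445],None,fx=4.5,fy=4.5);b=cv2.resize(b[260:380,195:285],None,fx=4.5,fy=4.5)
cv2.imwrite('pics/CC.png',np.hstack([a,b]))
im,m=load('C','wrist'); h=cv2.cvtColor(im,cv2.COLOR_BGR2HSV);k=cv2.inRange(h,np.array((105,150,40)),np.array((128,255,255)))
for c in cv2.findContours(k,0,1)[0]:
    if cv2.contourArea(c)>300: M=cv2.moments(c);p=[M['m10']/M['m00'],M['m01']/M['m00']];print(np.round(p,1),plane(m,[p],.171)[0].round(4))
E
```

```text
t 31.85 pos [0.5109 0.276  0.2661] xang -5.3 tilt 0.19 F [-1.   0.3  0.6] T [-0.02 -0.01  0.01] w 0.0855 q [ 0.495  0.403  0.258  1.43  -0.     2.159]
shift [-1.103  0.104  0.164]
roll 0.001
[318.9 338.1] [0.506  0.2152 0.171 ]
[631.9 334.5] [0.716  0.1998 0.171 ]
[319.5 145.7] [0.518  0.3424 0.171 ]
```

View pics/CC.png

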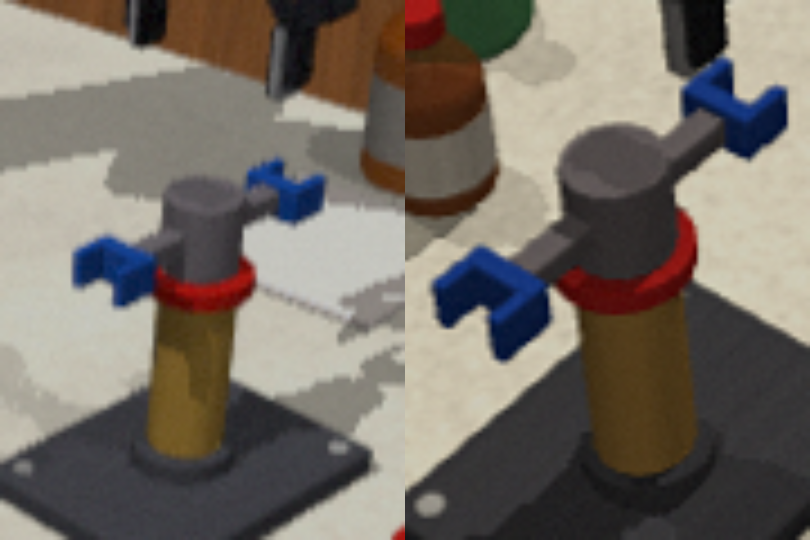

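View pics/C_wrist.png

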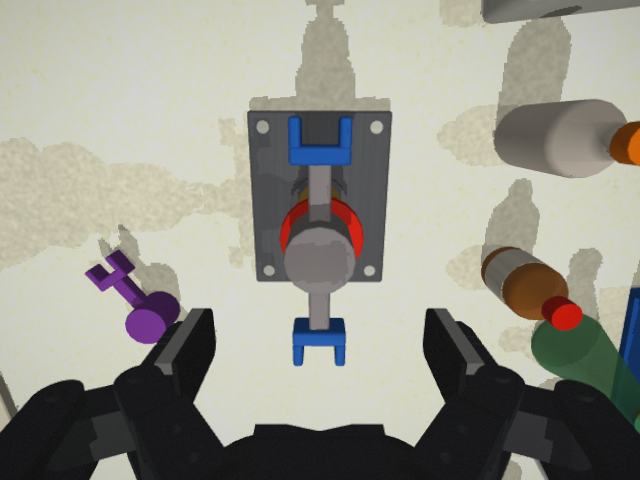

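View pics/C_scene.png

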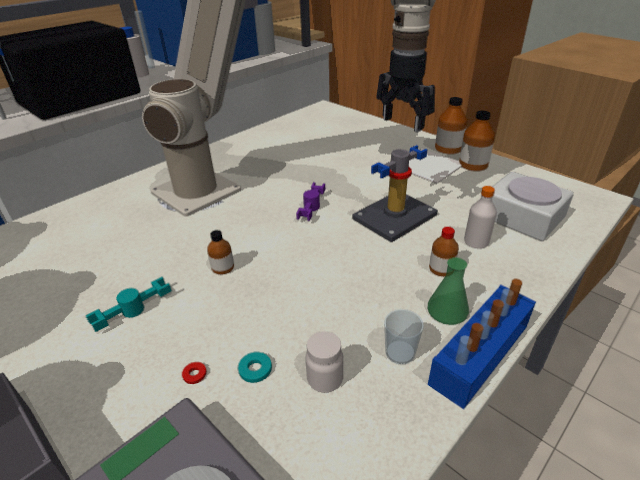

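The arms measure −5.4° against the plate's −5.35°. All three parts are stacked, and the bystanders are at the same pixels as at the start. Handing in.

```bash
python3 -c "
from workcell import bot,order
print(order.job_done())
o=bot.get_obs();print(o['clock'],o['ft_force'].round(1))"
```

```text
the job is handed in; nothing more can be done
None
the job is handed in; nothing more can be done
```

The clamp stand is back together and handed in at about 32 s, within the 67 s limit. I lowered the gold sleeve onto the boss, then the larger red washer onto the sleeve, then the grey and blue head onto the washer. Each part went down until the force reading showed contact (about 4 to 6 N), and then I let go.

**Last checks:**
- **Head:** its seating height matched the expected stack to within a millimetre. Its arms measure −5.4° against the base plate's −5.35°, so they are parallel to the long sides.
- **Robot:** the gripper is open and about 9 cm above the release height, with no contact force.
- **Bystanders:** the bottles, glassware and look-alikes appear where they were in the first scene picture. I compared this by eye, not by measurement.

**Disagreement:** before I lowered the head, the side camera suggested it was 1 to 2 mm off the post sideways, while the wrist camera showed under 0.5 mm. I shifted it by about 1 mm as a compromise, and it slid on with no sideways force. No checks failed.

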